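# Open the squeeze-and-turn canister and stand the scoop in it

### The arm

A 6-joint arm with a two-finger parallel gripper is mounted at the origin on the work surface. World frame = base frame: x ahead of the robot, y to its left, z up, the work surface at z = 0. Lengths are in m, angles in degrees, forces in N, time in s.
With the tool pointing down it reaches from about 0.325 to 0.925 m from the base axis. Payload 3.1 kg.
Tool frame: the origin (TCP) lies on the centre line of the jaws, within the pads' length; the fingertips stand ahead of it and the grasp point (between the pads) lies 11 mm behind it (r.tip_extent is the z of the fingertips in the tool frame, in m); z points along the fingers, y is the line along which they close (so a half turn about z gives the same grasp; the last joint's range is limited). The gripper opens to 85 mm and grips with 20 to 120 N. Pads are 22 mm wide; open, the fingers measure 114 mm over their backs; the gripper's body (76 mm by 85 mm) begins 54 mm behind the grasp point. The pads swing forward as they close: fully open they stand 13 mm farther back than shut.
Start: joints at [59.232, 12.427, 92.441, -0, 75.132, -6.429], TCP at [0.258, 0.569, 0.239] pointing down, gripper open.
Joint ranges: [-157.48, 157.48], [-44.54, 120.13], [17.64, 146.25], [-64.5, 244.5], [7.68, 150.69], [-147.95, 147.95]. Speed limits (degrees/s): [159.86, 159.86, 180, 180, 180, 180].

### API

Orientations are given as a 3x3 rotation matrix whose columns are the frame's x, y, z axes.
In Python, from rig import r, cams, models gives the robot as it stands. The module is installed in compiled form; this text tells all that it offers.
- The arm moves only by the tool move_arm, never from a script. Its argument "targets" is one flat list of numbers, 4 for each row, row after row: the shift along the tool's x, y, z in mm, then the turn about the tool's z in units of 5 degrees (1.0 is 5 degrees). In form: [x, y, z, spin, x, y, z, spin, ...]. A call has 1 to 10 rows; each row is the pose to reach, as a shift and turn from the pose commanded when the call began, along the tool's axes at that moment; what a row does not reach only later rows make up. A row lasts 1/10 s, in which the tool goes at most 50 mm and 8.59 degrees, less where a joint would pass 70% of its speed; a pose out of reach is approached as far as the arm can. A call with a gripper value outside its range is refused whole. "fingers" is the finger opening in mm, from 0 to 85.4, set as the call begins (left out, the last holds). The fingers move at their own pace and stop on an object; "grip_force" is the grip in N (left out, the last holds). Time passes only in rows, so rows that repeat a pose let the fingers close. It gives the time, the measured TCP pose, the force, the opening and the grip force at its end, in the units of the state.
- r.get_state(): the state, without advancing time (a new reading comes with each control period).
- cams.read_camera(name): name is "side" or "top"; returns a dict with "img" (384x512x3 uint8, red, green, blue), "range_z" (384x512 float32, m along the optical axis (not along the pixel's ray), 0 where there is no reading), "K" (3x3 intrinsics, pixels), "k1" (the pictures are not rectified: a ray, as slopes to the right and down, at radius r is drawn at 1 + k1 r^2 times it, then the intrinsics apply), "cam_to_world" (4x4, takes a point from camera to world coordinates). Camera axes: x right, y down, z forward; pixel columns grow to the right and rows downward; lengths in m; the calibration is good to about 2 mm. A picture is of the moment at which its call begins.
- r.hand_in(): hands the job in; it is judged then, once.
Trained networks look in a picture, given as the dict that the camera call returned (one of the last four; its "shot" number tells which), for a name from the list of things; names that differ only in an ending like _2 or _b are one class to them, and where a whole thing is asked for, a point or a joint stands for the part that bears it (a point fixed in the world has none). Each returns a list of dicts, best first, with "conf" (0 to 1); they miss things now and then, are a little off and sometimes report something else, mostly with a low value. They report only what shows in the picture. A call takes as long as a camera call. They do not tell look-alikes from the thing itself.
- models.recognise(picture, target): "bbox" ([left, top, width, height] in pixels, round what is visible of it).
The state is a dict: "clock": time; "joint_positions": joint angles; "joint_velocities": joint speeds; "joint_efforts": joint torques, N m; "tool_pos": TCP position; "orientation": TCP orientation; "contact_force": force on the tool from outside, world axes, zero at the start; "moment": the same for the moment, N m; "gripper_width": finger opening in m; "gripper_force": force on a finger pad.
Only numpy, scipy, OpenCV 4.12 (cv2) and the standard library are available. Lean on these libraries where they do the work, as an engineer would, in place of code of your own. Each camera call takes 0.05 s, during which the arm holds its last target. There are 200 camera calls.

### The job

Open the round canister of pebbles in the slanted rack for the next visitors: squeeze the two side tabs of its cap together and, keeping them squeezed, turn the cap anticlockwise until it comes free, lift it off and set it down the right way up in a free part of the steel tray, without dropping it. Then take the scoop out of the wooden tool stand and leave it standing in the canister's open mouth, bowl first. Leave the two square canisters shut and the palette knife, the glasses, the bottle and the pot where they are.

Things in the scene. Friction and masses are not known exactly. Their poses are not given: they have to be found in the camera images.
- rack: pale wooden rack standing end-on to the robot, its front (-x) to the left (world +y), 135 mm deep (x), 375 mm wide (y), fixed; its sloping top board (front edge 35 mm, back edge 100 mm high) holds three canisters in a row, 115 mm apart, leaning 30 degrees to its front. Origin: centre of its foot on the table, z up.
- can_round: the canister to open: clear round jar of pale pebbles, 96 mm in diameter, in any of the rack's three places, held fast. Origin: centre of its bottom; z up its centre line, leaning 30 degrees from vertical to the rack's -x; y level, along the rack. Shoulder 132 mm, open rim 178 mm along z. Neck bore 33 mm; below the neck it widens to 84 mm; pebbles begin 83 mm below the rim.
- can_mouth (a point): centre of the round canister's open rim (178 mm along its z axis)
- can_seat (a point): centre of the lower rim of the cap when it is on the round canister (136 mm along the canister's z axis)
- can_in (a point): point inside the round canister on its centre line, 66 mm below its rim
- cap: white cap on the round canister, 55 mm in diameter, 46 mm tall, 50 to 100 g, loose, held by a bayonet. Origin: centre of its lower rim; z up its centre line; y through its two side tabs, at the start along the canister's y (locked). Tabs: flat plates 20 mm wide, proud of the +y and -y sides, from the lower rim to 44 mm up; 66 mm over both, 54 mm when fully squeezed.
- cap_grip (a point): on the cap's centre line 32 mm above its lower rim: a good height to pinch the tabs. Squeezed fully in, they let the cap turn anticlockwise from above (positive about its z). It comes free after 50 degrees; turn it 60 to 90; at about 135 it meets a stop, clockwise at once. The skirt covers the neck by 42 mm: lift straight along the axis for 50 mm.
- can_lug (a point): one of two small lugs on the round canister's shoulder, 29 to 36 mm from its centre line, tops 6 mm above the cap's lower rim. Each blocks the foot of a tab from turning unless that tab is squeezed in; keep fingertips 8 mm or more above the cap's lower rim.
- cap_tab_a (a joint): how far the tab on the cap's +y side is squeezed in, 0 (out, locked) to 0.006 m (fully in); a spring holds it out with 3 N, 9 N when fully in
- cap_tab_b (a joint): the same for the tab on the cap's -y side
- can_sq_a: clear square canister, 88 mm, of brown sand, fixed in the rack; leave shut. Origin and axes as for the round one, same heights and cap
- can_sq_b: clear square canister, 88 mm, of white sand, fixed in the rack; leave shut. Origin and axes as for the round one, same heights and cap
- cap_sq_a: the same kind of cap, on the square canister can_sq_a; leave it on
- cap_sq_b: the same kind of cap, on the square canister can_sq_b; leave it on
- tray: flat stainless tray, 250 mm (x) by 160 mm (y), rim 16 mm high, floor 2 mm thick, fixed, on the left or the right of the table. Origin: centre of its underside, z up.
- glass_a: clear glass tumbler with a little green gel, 58 mm in diameter, 55 mm tall, standing loose in the tray anywhere along the tray's middle line. Origin: centre of its base.
- stand: wooden tool stand, fixed, on the other side of the table: foot 110 mm (x) by 160 mm (y), back panel, and a level plate, top 140 mm high, with two slots 12 mm wide at y = -35 and +35 mm, open to the stand's -x side, where the plate ends at x = -32 mm. A tool hangs in each slot at x = -8 mm, grip above the plate. Origin: centre of its underside, z up.
- scoop: scoop 165 mm long, 70 to 140 g, hanging upright in a slot: pale wooden grip 16 mm (x) by 26 mm (y), 50 mm tall, standing on the plate; below it an 8 mm shank, then a steel trough 18 by 12 mm, 65 to 115 mm below the grip. Origin: centre of the grip's underside; z up. The trough is wider than the slot: raise it a few mm and draw it 40 mm or more out of the slot's open end.
- scoop_tip (a point): centre of the scoop's lower end, 115 mm below the grip's underside
- knife: palette knife with a round dark grip 20 mm thick and 60 mm tall and a flat blade 20 mm wide, hanging in the stand's other slot; leave. Origin: centre of the grip's underside.
- glass_b: glass tumbler of amber gel, 68 mm in diameter, 75 mm tall, loose on the table beside the rack. Origin: centre of its base.
- oil_bottle: small amber bottle with a black cap, 48 mm in diameter, 115 mm tall, loose on the table beside the rack. Origin: centre of its base.
- sand_pot: clear pot of white sand with a spoon, 76 mm in diameter, 85 mm tall (spoon to 125 mm), loose at the right side of the table. Origin: centre of its base.
Things that resemble listed ones, but are neither listed nor needed, are in the scene too. Leave any blue look-alike of the scoop alone. What is shaped like the cap but purple or red is not meant.

How it is judged:
By the outcome, as a careful person would: the job done as asked, in the order asked, and still so for the second after the job is handed in, with the robot touching nothing.
It also fails if it takes over 62 s, if anything falls off the work surface, if the arm or the gripper's body presses on something with over 40 N, if the wrist force passes 120 N, or if a joint passes its speed limit or range.

## Working session

There is one attempt and no reset: what is moved stays moved. The work goes in short steps, Python scripts to look and compute and a tool call to move; the robot and the scene stay as the last step left them, time stands still between calls to the robot, and variables do not carry over. Pictures are saved under pics/ and viewed, at most 10 in all, crops included, and the job is handed in when it is done.

Besides the shell and the picture viewer there is one more tool, called after "Call:" as name(argument=value, ...), one argument or row to a line, values as JSON. move_arm: Moves the arm, as the interface text tells. Its arguments: {"type":"object","properties":{"targets":{"type":"array"},"fingers":{"type":"number"},"grip_force":{"type":"number"}},"required":["targets"]}

```bash
mkdir -p pics; cat > h.py <<'E'
import numpy as np, cv2
from rig import r, cams, models
def shot(n, save=None):
    p=cams.read_camera(n)
    if save: cv2.imwrite('pics/'+save, cv2.cvtColor(p['img'],cv2.COLOR_RGB2BGR))
    return p
def cloud(p):
    K=p['K']; k1=p['k1']; h,w=p['range_z'].shape
    u,v=np.meshgrid(np.arange(w),np.arange(h))
    xd=(u-K[0,2])/K[0,0]; yd=(v-K[1,2])/K[1,1]
    x,y=xd.copy(),yd.copy()
    for _ in range(10):
        s=1+k1*(x*x+y*y); x,y=xd/s,yd/s
    z=p['range_z']; P=np.stack([x*z,y*z,z,np.ones_like(z)],-1)
    return (P@np.array(p['cam_to_world']).T)[...,:3]
def proj(p,X):
    T=np.linalg.inv(np.array(p['cam_to_world'])); c=T[:3,:3]@np.array(X)+T[:3,3]
    x,y=c[:2]/c[2]; s=1+p['k1']*(x*x+y*y); K=p['K']
    return K[0,0]*x*s+K[0,2],K[1,1]*y*s+K[1,2]
E
python3 - <<'E'
from h import *
for n in('side','top'):
    p=shot(n,n+'0.png'); C=cloud(p); print(n,np.round(p['cam_to_world'],3).tolist())
    for t in ['rack','can_round','cap','can_sq_a','tray','stand','scoop','knife','glass_a']:
        for d in models.recognise(p,t)[:4]:
            b=d['bbox']; c=C[int(b[1]+b[3]/2),int(b[0]+b[2]/2)]
            print(t,round(d['conf'],2),np.round(b).tolist(),np.round(c,3).tolist())
s=r.get_state();print(s['clock'],r.tip_extent,s['orientation'])
E
```

```text
side [[0.911, -0.228, 0.344, 0.056], [-0.413, -0.488, 0.769, -1.116], [-0.007, -0.843, -0.538, 0.892], [0.0, 0.0, 0.0, 1.0]]
rack 0.77 [194.0, 187.0, 128.0, 58.0] [0.531, -0.051, 0.053]
can_round 0.65 [204.0, 176.0, 38.0, 35.0] [0.435, -0.013, 0.134]
cap 0.69 [224.0, 236.0, 22.0, 24.0] [0.431, -0.107, 0.004]
cap 0.53 [206.0, 176.0, 36.0, 40.0] [0.436, -0.02, 0.134]
cap 0.52 [209.0, 165.0, 20.0, 16.0] [0.447, 0.038, 0.179]
can_sq_a 0.78 [235.0, 170.0, 43.0, 35.0] [0.548, -0.007, 0.128]
can_sq_a 0.72 [270.0, 161.0, 39.0, 36.0] [0.663, -0.006, 0.127]
tray 0.92 [163.0, 158.0, 74.0, 30.0] [0.47, 0.335, 0.01]
stand 0.94 [253.0, 248.0, 64.0, 94.0] [0.442, -0.404, 0.078]
stand 0.43 [204.0, 179.0, 37.0, 45.0] [0.43, -0.024, 0.117]
scoop 0.76 [222.0, 254.0, 11.0, 49.0] [0.367, -0.214, 0.001]
scoop 0.71 [244.0, 229.0, 9.0, 49.0] [0.422, -0.241, 0.088]
scoop 0.58 [205.0, 179.0, 34.0, 38.0] [0.43, -0.019, 0.128]
knife 0.54 [284.0, 257.0, 9.0, 53.0] [0.437, -0.432, 0.141]
glass_a 0.98 [331.0, 223.0, 25.0, 36.0] [0.692, -0.279, 0.063]
glass_a 0.61 [252.0, 247.0, 64.0, 90.0] [0.418, -0.444, 0.135]
t
[... 851 characters left out ...]
0.9 [323.0, 198.0, 51.0, 32.0] [0.434, -0.364, 0.141]
scoop 0.62 [340.0, 207.0, 5.0, 7.0] [0.442, -0.336, 0.187]
scoop 0.59 [327.0, 234.0, 8.0, 12.0] [0.346, -0.296, 0.167]
scoop 0.58 [224.0, 202.0, 34.0, 34.0] [0.432, 0.003, 0.162]
scoop 0.41 [303.0, 218.0, 12.0, 5.0] [0.42, -0.226, 0.139]
knife 0.5 [357.0, 207.0, 12.0, 5.0] [0.443, -0.403, 0.186]
glass_a 0.77 [299.0, 134.0, 23.0, 25.0] [0.705, -0.258, 0.065]
glass_a 0.74 [135.0, 208.0, 20.0, 18.0] [0.466, 0.355, 0.04]
glass_a 0.19 [215.0, 137.0, 34.0, 33.0] [0.659, 0.024, 0.161]
1.0 0.008 [[-9.11130884e-01  4.12117109e-01 -6.28315176e-06]
 [ 4.12117109e-01  9.11130885e-01  1.01958603e-06]
 [ 6.14496247e-06 -1.66041802e-06 -1.00000000e+00]]
```

```bash
python3 - <<'E'
import cv2
a=cv2.imread('pics/side0.png')[140:350,150:370]; b=cv2.imread('pics/top0.png')[110:270,100:390]
cv2.imwrite('pics/a.png',cv2.resize(a,None,fx=2.8,fy=2.8,interpolation=cv2.INTER_CUBIC)); cv2.imwrite('pics/b.png',cv2.resize(b,None,fx=2.7,fy=2.7,interpolation=cv2.INTER_CUBIC))
E
```

```text
(no output)
```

View pics/a.png

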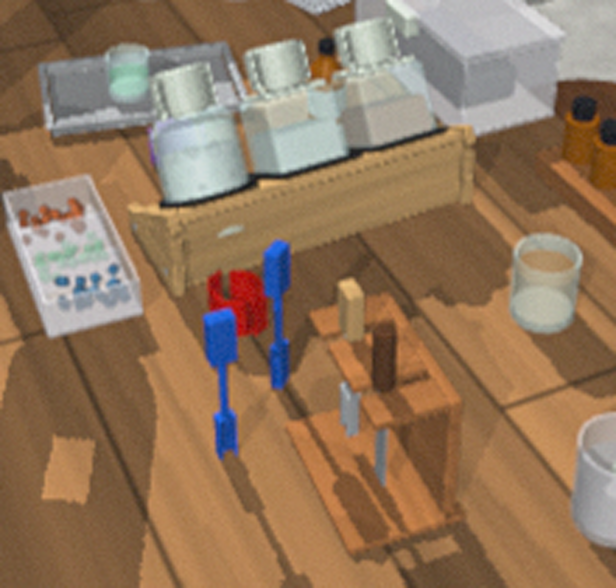

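View pics/b.png

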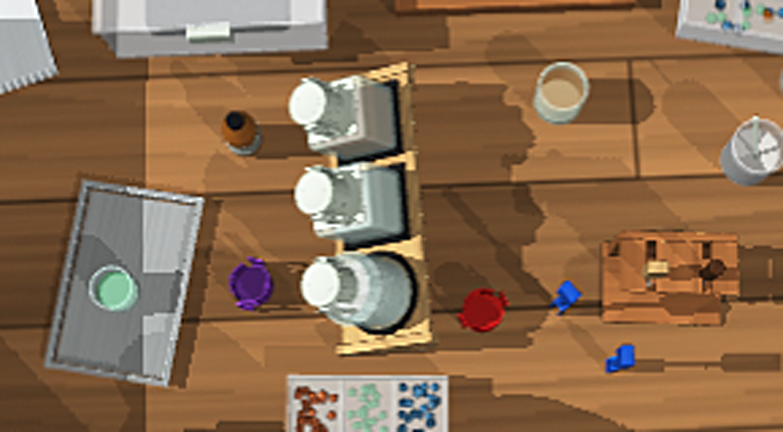

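The side view shows the round canister at the near end of the rack (cap at crop 185,90), and the scoop with its wooden grip at crop (350,310). The dark knife is at (385,360), and the blue look-alikes are left of the stand. In the top view the cap is at crop (320,285), and the tray is on the left with a glass at (113,290). I'll fit the geometry and zoom in on the stand.

```bash
cat > fit.py <<'E'
from h import *
from scipy.optimize import least_squares
ps={n:shot(n) for n in('side','top')}
Cs={n:cloud(p) for n,p in ps.items()}
def axes(yaw): # rack yaw deg -> canister axes
    c,s=np.cos(np.radians(yaw)),np.sin(np.radians(yaw))
    rx=np.array([c,s,0]); y=np.array([-s,c,0]); z=np.cos(np.pi/6)*np.array([0,0,1])-.5*rx
    return np.cross(y,z),y,z
def sdf(P,c,a,R,h):
    d=P-c; t=d@a; q=np.linalg.norm(d-np.outer(t,a),axis=1)-R; u=t
    return np.where((q>0)&(u>0),np.hypot(q,u),np.maximum(q,u))
def fit(names):
    A=np.concatenate([Cs[n].reshape(-1,3) for n in names]); A=A[np.isfinite(A).all(1)]
    p=np.array([.433,.07,.205,-85.])
    def sel(p):
        x,y,z=axes(p[3]); out=[]
        for k in range(3):
            c=p[:3]+.115*k*y; d=A-c; t=d@z; q=np.linalg.norm(d-np.outer(t,z),axis=1)
            out.append(A[(t>-.036)&(t<.012)&(q<.034)])
        return out
    for _ in range(8):
        S=sel(p)
        f=lambda p:np.concatenate([sdf(S[k],p[:3]+.115*k*axes(p[3])[1],axes(p[3])[2],.0275,.046) for k in range(3)])
        o=least_squares(f,p,loss='soft_l1',f_scale=.002,x_scale=[.01,.01,.01,5]); p=o.x
    print(names,[len(s) for s in S],p.round(4),'med',np.median(abs(f(p))).round(4))
    return p
for n in(['side'],['top'],['side','top']): p=fit(n)
x,y,z=axes(p[3]); seat=p[:3]-.046*z; bot=p[:3]-.182*z
print('seat',seat.round(4),'mouth',(seat+.042*z).round(4),'bottom',bot.round(4))
for n in Cs:
    C=Cs[n]; P=C.reshape(-1,3)
    im=ps[n]['img'].reshape(-1,3)
    m=(P[:,2]>.178)&(P[:,2]<.2)&(abs(P[:,0]-.44)<.05)&(abs(P[:,1]+.337)<.03); q=P[m]
    print(n,'scoop top',len(q),q.mean(0).round(4),q.min(0).round(4),q.max(0).round(4),cv2.minAreaRect((q[:,:2]*1000).astype(np.float32)))
    m=(P[:,2]>.134)&(P[:,2]<.146)&(abs(P[:,0]-.44)<.1)&(P[:,1]<-.25)&(P[:,1]>-.5);q=P[m]
    print('plate',cv2.minAreaRect((q[:,:2]*1000).astype(np.float32)))
    m=(P[:,2]>.012)&(P[:,2]<.022)&(abs(P[:,0]-.48)<.16)&(abs(P[:,1]-.35)<.14);q=P[m]
    print('tray rim',cv2.minAreaRect((q[:,:2]*1000).astype(np.float32)))
    m=(P[:,2]>.045)&(P[:,2]<.07)&(abs(P[:,0]-.48)<.16)&(abs(P[:,1]-.35)<.14);q=P[m]
    print('glass',len(q),cv2.minEnclosingCircle((q[:,:2]*1000).astype(np.float32)) if len(q) else 0)
E
python3 - <<'E'
from fit import *
a=ps['side']['img'][220:350,235:325]; b=ps['top']['img'][185:240,295:385]
B=lambda i,h,w:cv2.resize(i,(w,h),interpolation=cv2.INTER_CUBIC)
o=np.zeros((560,800,3),np.uint8); o[:560,:388]=B(a,560,388); o[:250,390:800]=B(b,250,410)
cv2.imwrite('pics/c.png',o[...,::-1])
P=Cs['side']
for v in range(222,340,6): print(v,[tuple((P[v,u]*1000).astype(int)) for u in range(240,320,8)])
E
```

```text
['side'] [0, 0, 0] [  0.4255   0.3678   0.7029 -87.244 ] med nan
['top'] [297, 274, 275] [ 4.42000e-01  7.26000e-02  1.89100e-01 -8.70955e+01] med 0.0019
['side', 'top'] [525, 482, 473] [ 4.42800e-01  7.22000e-02  1.89400e-01 -8.72106e+01] med 0.0019
seat [0.444  0.0492 0.1496] mouth [0.4429 0.0702 0.186 ] bottom [ 0.4473 -0.0187  0.0318]
side scoop top 75 [ 0.4446 -0.3481  0.1866] [ 0.4366 -0.3597  0.1786] [ 0.455  -0.3315  0.1922] ((445.5113525390625, -345.2143859863281), (28.69044303894043, 17.233585357666016), 84.06224060058594)
plate ((446.83447265625, -357.7389221191406), (143.085693359375, 217.3885498046875), 28.881418228149414)
tray rim ((479.89898681640625, 347.410888671875), (179.90216064453125, 263.00823974609375), 78.39241027832031)
glass 91 ((462.4773864746094, 359.46697998046875), 34.41112518310547)
top scoop top 45 [ 0.4468 -0.339   0.1882] [ 0.4383 -0.353   0.1786] [ 0.4558 -0.3258  0.1957] ((447.5283508300781, -339.36102294921875), (26.61572265625, 16.910953521728516), 85.40684509277344)
plate ((418.39404296875, -372.705078125), (154.70066833496094, 162.2761688232422
[... 8532 characters left out ...]
64(7)), (np.int64(457), np.int64(-442), np.int64(6)), (np.int64(473), np.int64(-452), np.int64(9)), (np.int64(488), np.int64(-463), np.int64(13))]
330 [(np.int64(328), np.int64(-399), np.int64(2)), (np.int64(345), np.int64(-407), np.int64(2)), (np.int64(362), np.int64(-415), np.int64(2)), (np.int64(381), np.int64(-421), np.int64(0)), (np.int64(395), np.int64(-436), np.int64(8)), (np.int64(412), np.int64(-445), np.int64(10)), (np.int64(430), np.int64(-451), np.int64(8)), (np.int64(448), np.int64(-457), np.int64(5)), (np.int64(468), np.int64(-462), np.int64(1)), (np.int64(484), np.int64(-471), np.int64(2))]
336 [(np.int64(321), np.int64(-416), np.int64(2)), (np.int64(338), np.int64(-424), np.int64(2)), (np.int64(355), np.int64(-431), np.int64(1)), (np.int64(372), np.int64(-440), np.int64(3)), (np.int64(391), np.int64(-445), np.int64(0)), (np.int64(407), np.int64(-454), np.int64(0)), (np.int64(426), np.int64(-460), np.int64(-1)), (np.int64(442), np.int64(-470), np.int64(1)), (np.int64(457), np.int64(-480), np.int64(4)), (np.int64(477), np.int64(-485), np.int64(0))]
  return _methods._mean(a, axis=axis, dtype=dtype,
  ret = ret.dtype.type(ret / rcount)
```

View pics/c.png

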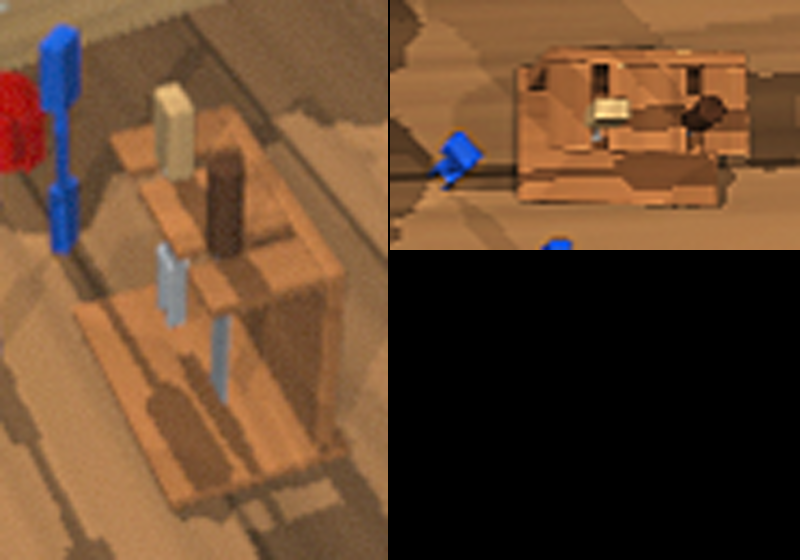

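The zoomed view shows the slots opening to the robot side (-x), with the scoop grip at (175,130) and the knife at (225,200). The move interface has no tilt, so before planning I'll check what the arm does with a pose beyond its reach.

Call:
move_arm(
  targets=[0,50,-30,0,0,100,-60,0,0,150,-60,0,0,200,-60,0,0,250,-60,0,0,300,-60,0,0,350,-60,0,0,400,-60,0,0,450,-60,0,0,450,-60,0],
)

```text
clock: 2.1
tool_pos: [0.3988, 0.8818, 0.271]
orientation: [[-0.911, 0.412, 0.014], [0.412, 0.911, 0.031], [0.0, 0.034, -0.999]]
contact_force: [-0.2, -0.6, 0.5]
gripper_width: 0.0855
gripper_force: 0.0
```

```bash
python3 -c "
from h import *
s=r.get_state();print(s['clock'],np.round(s['joint_positions'],2),s['tool_pos'],np.round(s['orientation'],3).tolist())"
```

```text
2.1 [61.47 60.73 17.8   0.16 99.54 -4.16] [0.39883425 0.8818081  0.27104654] [[-0.911, 0.412, 0.014], [0.412, 0.911, 0.031], [0.0, 0.034, -0.999]]
```

Call:
move_arm(
  targets=[0,50,0,0,0,100,0,0,0,150,0,0,0,200,0,0,0,250,0,0],
)

```text
clock: 2.6
tool_pos: [0.4074, 0.9005, 0.247]
orientation: [[-0.911, 0.411, 0.033], [0.412, 0.908, 0.072], [-0.0, 0.079, -0.997]]
contact_force: [0.2, -0.4, -0.1]
gripper_width: 0.0854
gripper_force: 0.0
```

Call:
move_arm(
  targets=[0,-50,0,0,0,-100,0,0,0,-150,0,0,0,-150,0,0],
)

```text
clock: 3.0
tool_pos: [0.3436, 0.7603, 0.2323]
orientation: [[-0.911, 0.411, 0.03], [0.412, 0.909, 0.067], [0.0, 0.073, -0.997]]
contact_force: [-0.4, 0.8, 0.1]
gripper_width: 0.0851
gripper_force: 0.0
```

Two findings: overreaching tilts the tool, and the tilt stays in the commanded pose. That gives a way to get the 30° lean. I'll tilt inward at azimuth ~93°, near the tray.

Call:
move_arm(
  targets=[17,-46,-14,1.5,34,-92,-27,3,51,-138,-40,4.5,68,-184,-54,6,85,-230,-67,7.5,102,-276,-80,9,119,-322,-94,10.5,136,-368,-107,12,153,-414,-121,12.6,170,-460,-134,12.6],
)

```text
clock: 4.0
tool_pos: [0.0022, 0.4116, 0.3321]
orientation: [[-0.046, 0.998, 0.032], [0.996, 0.043, 0.073], [0.072, 0.035, -0.997]]
contact_force: [-0.7, -0.7, 1.8]
gripper_width: 0.0856
gripper_force: 0.0
```

```bash
cat >> h.py <<'E'
def rep():
    s=r.get_state(); R=np.array(s['orientation']); z=R[:,2]
    print(round(s['clock'],2),'J',np.round(s['joint_positions'],1),'p',np.round(s['tool_pos'],4),'tilt',np.degrees(np.arccos(-z[2])).round(1),'az',np.degrees(np.arctan2(z[1],z[0])).round(1),'yaz',np.degrees(np.arctan2(R[1,1],R[0,1])).round(1),'yel',np.degrees(np.arcsin(R[2,1])).round(1),'w',round(s['gripper_width'],4),'F',np.round(s['contact_force'],1))
    return s,np.array(s['tool_pos']),R
def to(goal):  # tool-frame shift, mm
    s,p,R=rep(); d=R.T@(np.array(goal)-p)*1000; print('shift',d.round(1),'rows',(np.linalg.norm(d)/50).round(1)); return d
E
python3 -c "
from h import *
rep()"
```

```text
4.0 J [ 80.7 -22.  114.8  -1.1  82.8  78.3] p [0.0022 0.4116 0.3321] tilt 4.6 az 66.5 yaz 2.5 yel 2.0 w 0.0856 F [-0.7 -0.7  1.8]
```

Call:
move_arm(
  targets=[-400,0,0,0,-400,0,0,0,-400,0,0,0,-400,0,0,0,-400,0,0,0,-400,0,0,0],
)

```text
clock: 4.6
tool_pos: [0.0202, 0.2624, 0.3109]
orientation: [[-0.046, 0.998, 0.031], [0.998, 0.045, 0.035], [0.034, 0.033, -0.999]]
contact_force: [0.2, 0.5, 0.6]
gripper_width: 0.0853
gripper_force: 0.0
```

```bash
python3 -c "
from h import *
rep()"
```

```text
4.6 J [ 71.4 -44.5 129.4  -1.1  92.6  68.7] p [0.0202 0.2624 0.3109] tilt 2.7 az 48.3 yaz 2.6 yel 1.9 w 0.0853 F [0.2 0.5 0.6]
```

Call:
move_arm(
  targets=[0,-50,-10,0,0,-100,-20,0,-300,-110,-20,0,-300,-110,-20,0,-300,-110,-20,0,-300,-110,-20,0,-300,-110,-20,0,-300,-110,-20,0,-300,-110,-20,0,-300,-110,-20,0],
)

```text
clock: 5.6
tool_pos: [-0.2099, 0.1152, 0.3193]
orientation: [[-0.046, 0.997, 0.058], [0.999, 0.045, 0.019], [0.016, 0.059, -0.998]]
contact_force: [-0.1, -0.1, -0.1]
gripper_width: 0.0854
gripper_force: 0.0
```

```bash
python3 -c "
from h import *
rep()"
```

```text
5.6 J [138.1 -44.5 128.6  -3.   97.7 135.1] p [-0.2099  0.1152  0.3193] tilt 3.5 az 17.8 yaz 2.6 yel 3.4 w 0.0854 F [-0.1 -0.1 -0.1]
```

```bash
python3 -c "
from h import *
s,p,R=rep()
w=[p,[0,.40,.33],[.38,.15,.33],[.36,-.25,.33],[.12,-.48,.33],[.12,-.9,.33]]
for a in w[1:]: print((R.T@(np.array(a)-p)*1000).round(0))"
```

```text
5.6 J [138.1 -44.5 128.6  -3.   97.7 135.1] p [-0.2099  0.1152  0.3193] tilt 3.5 az 17.8 yaz 2.6 yel 3.4 w 0.0854 F [-0.1 -0.1 -0.1]
[275. 223.   7.]
[  8. 590.  24.]
[-391.  553.   16.]
[-609.  303.   -3.]
[-1029.   284.   -10.]
```

Call:
move_arm(
  targets=[275,223,7,0,275,223,7,0,275,223,7,0,275,223,7,0,275,223,7,0,275,223,7,0,275,223,7,0,8,590,24,0,8,590,24,0,8,590,24,0],
)

```text
clock: 6.6
tool_pos: [0.1268, 0.3153, 0.3299]
orientation: [[-0.047, 0.997, 0.063], [0.999, 0.046, 0.017], [0.014, 0.064, -0.998]]
contact_force: [0.9, -0.4, -0.2]
gripper_width: 0.0858
gripper_force: 0.0
```

```bash
python3 -c "
from h import *
s,p,R=rep()
for a in [[.40,.15,.33],[.36,-.25,.33],[.12,-.48,.33],[.12,-.9,.33]]: print((R.T@(np.array(a)-p)*1000).round(0),np.linalg.norm(a-p))"
```

```text
6.6 J [ 58.5 -31.5 121.   -2.6  87.8  55.8] p [0.1268 0.3153 0.3299] tilt 3.8 az 15.4 yaz 2.7 yel 3.7 w 0.0858 F [ 0.9 -0.4 -0.2]
[-178.  265.   14.] 0.3192663731949374
[-576.  206.    5.] 0.6114696022430437
[-794.  -44.  -14.] 0.7953005059541707
[-1213.   -63.   -22.] 1.2152903394369143
```

Call:
move_arm(
  targets=[-180,240,0,0,-180,240,0,0,-180,240,0,0,-180,240,0,0,-180,240,0,0,-180,240,0,0,-576,206,0,0,-576,206,0,0,-576,206,0,0,-576,206,0,0],
)

```text
clock: 7.6
tool_pos: [0.3652, -0.0563, 0.3401]
orientation: [[-0.046, 0.997, 0.068], [0.999, 0.045, 0.013], [0.01, 0.068, -0.998]]
contact_force: [1.5, -0.5, -1.1]
gripper_width: 0.0854
gripper_force: 0.0
```

Call:
move_arm(
  targets=[-200,-17,0,0,-200,-17,0,0,-200,-17,0,0,-200,-17,0,0,-418,-267,0,0,-418,-267,0,0,-418,-267,0,0,-418,-267,0,0,-418,-267,0,0,-418,-267,0,0],
)

```text
clock: 8.6
tool_pos: [0.1387, -0.4639, 0.32]
orientation: [[-0.045, 0.997, 0.063], [0.999, 0.044, 0.01], [0.007, 0.064, -0.998]]
contact_force: [0.8, -0.3, 0.2]
gripper_width: 0.0856
gripper_force: 0.0
```

```bash
python3 -c "
from h import *
s,p,R=rep()
for a in [[.12,-.48,.33],[.12,-.9,.33]]: print((R.T@(np.array(a)-p)*1000).round(0),np.linalg.norm(a-p))"
```

```text
8.6 J [-83.9  -8.8 105.7   3.7  83.3 -86.9] p [ 0.1387 -0.4639  0.32  ] tilt 3.7 az 8.7 yaz 2.6 yel 3.6 w 0.0856 F [ 0.8 -0.3  0.2]
[-15. -19. -11.] 0.02669354798566745
[-435.  -37.  -15.] 0.4366623632467239
```

Call:
move_arm(
  targets=[-430,-148,-20,0,-430,-148,-20,0,-430,-148,-20,0,-430,-148,-20,0,-430,-148,-20,0,-430,-148,-20,0,-430,-148,-20,0,-430,-148,-20,0,-430,-148,-20,0,-1430,-218,-20,0],
)

```text
clock: 9.6
tool_pos: [0.0085, -0.9304, 0.324]
orientation: [[-0.042, 0.997, 0.061], [0.999, 0.042, 0.008], [0.005, 0.061, -0.998]]
contact_force: [-0.7, -1.7, 0.3]
gripper_width: 0.0858
gripper_force: 0.0
```

Call:
move_arm(
  targets=[-1000,-70,0,0,-1000,-70,0,0,-1000,-70,0,0,-1000,-70,0,0,-1000,-70,0,0,-1000,-70,0,0,-1000,-70,0,0,-1000,-70,0,0,-1000,-70,0,0,-1000,-70,0,0],
)

```text
clock: 10.6
tool_pos: [0.0058, -0.9791, 0.2202]
orientation: [[-0.043, 0.997, 0.062], [0.999, 0.045, -0.027], [-0.029, 0.061, -0.998]]
contact_force: [0.0, 0.2, 0.7]
gripper_width: 0.085
gripper_force: 0.0
```

```bash
python3 -c "
from h import *
s,p,R=rep()"
```

```text
10.6 J [-94.9  63.9  17.6   3.7  97.2 -96.9] p [ 0.0058 -0.9791  0.2202] tilt 3.9 az -23.2 yaz 2.6 yel 3.5 w 0.085 F [0.  0.2 0.7]
```

Call:
move_arm(
  targets=[-300,-20,-150,0],
)

```text
clock: 10.7
tool_pos: [0.0043, -0.9838, 0.2282]
orientation: [[-0.041, 0.997, 0.063], [0.998, 0.044, -0.05], [-0.053, 0.061, -0.997]]
contact_force: [0.3, 0.6, -1.4]
gripper_width: 0.0853
gripper_force: 0.0
```

Call:
move_arm(
  targets=[-300,-20,-150,0],
)

```text
clock: 10.8
tool_pos: [0.002, -0.9907, 0.2489]
orientation: [[-0.039, 0.997, 0.062], [0.995, 0.044, -0.089], [-0.091, 0.058, -0.994]]
contact_force: [-0.2, 0.1, 0.6]
gripper_width: 0.0853
gripper_force: 0.0
```

Call:
move_arm(
  targets=[-300,-20,0,0],
)

```text
clock: 10.9
tool_pos: [0.001, -1.0022, 0.2509]
orientation: [[-0.037, 0.997, 0.061], [0.991, 0.044, -0.128], [-0.131, 0.056, -0.99]]
contact_force: [0.3, 0.3, -0.6]
gripper_width: 0.0856
gripper_force: 0.0
```

Call:
move_arm(
  targets=[-300,-20,0,0],
)

```text
clock: 11.0
tool_pos: [0.0003, -1.0129, 0.2449]
orientation: [[-0.035, 0.998, 0.061], [0.986, 0.044, -0.158], [-0.16, 0.055, -0.986]]
contact_force: [0.9, -0.6, -0.6]
gripper_width: 0.0855
gripper_force: 0.0
```

```bash
python3 -c "
from h import *
s,p,R=rep()"
```

```text
11.0 J [-95.2  62.6  17.6   4.3  91.  -97.1] p [ 3.0000e-04 -1.0129e+00  2.4490e-01] tilt 9.8 az -68.9 yaz 2.5 yel 3.1 w 0.0855 F [ 0.9 -0.6 -0.6]
```

The tilt builds about 2° per single-row call, so I'll continue this way.

Call:
move_arm(
  targets=[-300,-20,-150,0],
)

```text
clock: 11.1
tool_pos: [-0.0014, -1.0157, 0.256]
orientation: [[-0.033, 0.998, 0.061], [0.983, 0.044, -0.178], [-0.18, 0.054, -0.982]]
contact_force: [0.7, 0.8, -1.6]
gripper_width: 0.0853
gripper_force: 0.0
```

Call:
move_arm(
  targets=[-300,-20,-150,0],
)

```text
clock: 11.2
tool_pos: [-0.0037, -1.0203, 0.2811]
orientation: [[-0.031, 0.998, 0.06], [0.976, 0.044, -0.213], [-0.216, 0.052, -0.975]]
contact_force: [-0.8, 0.3, 1.0]
gripper_width: 0.0852
gripper_force: 0.0
```

Call:
move_arm(
  targets=[-300,-20,-150,0],
)

```text
clock: 11.3
tool_pos: [-0.0058, -1.0235, 0.3034]
orientation: [[-0.03, 0.998, 0.059], [0.969, 0.043, -0.245], [-0.247, 0.05, -0.968]]
contact_force: [-0.0, -0.6, 0.5]
gripper_width: 0.0853
gripper_force: 0.0
```

Call:
move_arm(
  targets=[-300,-20,-150,0],
)

```text
clock: 11.4
tool_pos: [-0.0078, -1.0261, 0.324]
orientation: [[-0.028, 0.998, 0.059], [0.961, 0.043, -0.274], [-0.275, 0.049, -0.96]]
contact_force: [-0.5, -0.5, 0.1]
gripper_width: 0.0853
gripper_force: 0.0
```

Call:
move_arm(
  targets=[-300,-20,-150,0],
)

```text
clock: 11.5
tool_pos: [-0.0098, -1.0281, 0.3445]
orientation: [[-0.026, 0.998, 0.058], [0.953, 0.042, -0.301], [-0.303, 0.048, -0.952]]
contact_force: [0.7, 0.5, -0.5]
gripper_width: 0.0851
gripper_force: 0.0
```

Call:
move_arm(
  targets=[-300,-20,-150,0],
)

```text
clock: 11.6
tool_pos: [-0.0118, -1.0296, 0.3653]
orientation: [[-0.024, 0.998, 0.057], [0.944, 0.042, -0.329], [-0.33, 0.046, -0.943]]
contact_force: [0.9, 0.0, -0.1]
gripper_width: 0.0853
gripper_force: 0.0
```

```bash
python3 -c "
from h import *
s,p,R=rep();print(R.round(3).tolist())"
```

```text
11.6 J [-96.1  56.1  17.6   5.3  87.5 -97.4] p [-0.0118 -1.0296  0.3653] tilt 19.5 az -80.1 yaz 2.4 yel 2.6 w 0.0853 F [ 0.9  0.  -0.1]
[[-0.024, 0.998, 0.057], [0.944, 0.042, -0.329], [-0.33, 0.046, -0.943]]
```

Call:
move_arm(
  targets=[-300,-80,-50,0],
)

```text
clock: 11.7
tool_pos: [-0.0205, -1.036, 0.3761]
orientation: [[-0.024, 0.998, 0.057], [0.932, 0.044, -0.361], [-0.363, 0.045, -0.931]]
contact_force: [-0.7, -0.6, 0.7]
gripper_width: 0.0853
gripper_force: 0.0
```

Call:
move_arm(
  targets=[-300,-80,-50,0],
)

```text
clock: 11.8
tool_pos: [-0.0328, -1.0421, 0.3821]
orientation: [[-0.021, 0.998, 0.054], [0.921, 0.041, -0.387], [-0.389, 0.042, -0.92]]
contact_force: [-1.1, -0.5, -0.8]
gripper_width: 0.0852
gripper_force: 0.0
```

Call:
move_arm(
  targets=[-300,-80,-50,0],
)

```text
clock: 11.9
tool_pos: [-0.0437, -1.0474, 0.3909]
orientation: [[-0.019, 0.998, 0.052], [0.909, 0.039, -0.414], [-0.415, 0.04, -0.909]]
contact_force: [0.2, 0.5, -0.5]
gripper_width: 0.0853
gripper_force: 0.0
```

Call:
move_arm(
  targets=[-300,-80,-50,0],
)

```text
clock: 12.0
tool_pos: [-0.0534, -1.052, 0.4022]
orientation: [[-0.017, 0.999, 0.05], [0.896, 0.037, -0.442], [-0.443, 0.038, -0.896]]
contact_force: [0.2, 0.8, -0.4]
gripper_width: 0.0854
gripper_force: 0.0
```

```bash
python3 -c "
from h import *
s,p,R=rep();print(R.round(3).tolist())"
```

```text
12.0 J [-98.6  54.7  17.6   6.7  82.1 -99.6] p [-0.0534 -1.052   0.4022] tilt 26.4 az -83.5 yaz 2.1 yel 2.2 w 0.0854 F [ 0.2  0.8 -0.4]
[[-0.017, 0.999, 0.05], [0.896, 0.037, -0.442], [-0.443, 0.038, -0.896]]
```

Call:
move_arm(
  targets=[-300,-100,-50,0],
)

```text
clock: 12.1
tool_pos: [-0.0648, -1.0557, 0.415]
orientation: [[-0.016, 0.999, 0.048], [0.882, 0.037, -0.469], [-0.47, 0.035, -0.882]]
contact_force: [-0.5, -0.8, 0.5]
gripper_width: 0.0854
gripper_force: 0.0
```

Call:
move_arm(
  targets=[-300,-100,-50,0],
)

```text
clock: 12.2
tool_pos: [-0.077, -1.0587, 0.4287]
orientation: [[-0.014, 0.999, 0.045], [0.868, 0.035, -0.496], [-0.497, 0.032, -0.867]]
contact_force: [-0.8, -0.1, -0.5]
gripper_width: 0.0854
gripper_force: 0.0
```

```bash
cat > plan.py <<'E'
from h import *
seat=np.array([.4440,.0492,.1496]); 
def axes(yaw=-87.2):
    c,s=np.cos(np.radians(yaw)),np.sin(np.radians(yaw))
    rx=np.array([c,s,0]); y=np.array([-s,c,0]); z=np.cos(np.pi/6)*np.array([0,0,1])-.5*rx
    return np.cross(y,z),y,z
x,y,a=axes()
E
python3 -c "
from plan import *
s,p,R=rep();print(R.round(3).tolist(), 'tilt err',np.degrees(np.arccos(-R[:,2]@a)))
g=seat+.032*a+.011*R[:,2]; pre=g+.09*a
print(g,pre)
for w in [[.05,-.5,.40],[.42,-.25,.40],pre,g]: print((R.T@(np.array(w)-p)*1000).round(0))
"
```

```text
12.2 J [-100.    53.6   17.7    7.6   79.9 -101. ] p [-0.077  -1.0587  0.4287] tilt 29.9 az -84.8 yaz 2.0 yel 1.8 w 0.0854 F [-0.8 -0.1 -0.5]
[[-0.014, 0.999, 0.045], [0.868, 0.035, -0.496], [-0.497, 0.032, -0.867]] tilt err 1.1960168699270353
[0.44371332 0.05972469 0.16777422] [0.44151508 0.10467096 0.2457165 ]
[ 497.  145. -247.]
[ 709.  524. -354.]
[1093.  553. -395.]
[1093.  551. -305.]
```

Call:
move_arm(
  targets=[497,145,-247,0,497,145,-247,0,497,145,-247,0,497,145,-247,0,497,145,-247,0,497,145,-247,0,497,145,-247,0,497,145,-247,0,497,145,-247,0,497,145,-247,0],
)

```text
clock: 13.2
tool_pos: [0.029, -0.5935, 0.4072]
orientation: [[-0.014, 0.999, 0.045], [0.867, 0.035, -0.497], [-0.498, 0.032, -0.867]]
contact_force: [0.4, 0.7, 2.3]
gripper_width: 0.0849
gripper_force: 0.0
```

Call:
move_arm(
  targets=[40,0,0,0,212,379,-100,0,212,379,-100,0,212,379,-100,0,212,379,-100,0,212,379,-100,0,212,379,-100,0,212,379,-100,0,212,379,-100,0,212,379,-100,0],
)

```text
clock: 14.2
tool_pos: [0.4031, -0.3463, 0.4017]
orientation: [[-0.016, 0.999, 0.051], [0.868, 0.039, -0.495], [-0.496, 0.036, -0.867]]
contact_force: [-0.1, -0.4, 0.5]
gripper_width: 0.0851
gripper_force: 0.0
```

```bash
python3 -c "
from plan import *
s,p,R=rep();print('tilt err',np.degrees(np.arccos(-R[:,2]@a)))
g=seat+.032*a+.011*R[:,2]; pre=g+.09*a
for w in [[.05,-.5,.40],[.42,-.25,.38],pre,g]: print((R.T@(np.array(w)-p)*1000).round(0))
"
```

```text
14.2 J [-36.4 -16.  107.2 -23.2  69.4 -33.7] p [ 0.4031 -0.3463  0.4017] tilt 29.8 az -84.2 yaz 2.2 yel 2.1 w 0.0851 F [-0.1 -0.4  0.5]
tilt err 1.5185565429116354
[-127. -359.   60.]
[ 94.  20. -28.]
[468.  50. -86.]
[468.  48.   4.]
```

Call:
move_arm(
  targets=[468,50,-86,0,468,50,-86,0,468,50,-86,0,468,50,-86,0,468,50,-86,0,468,50,-86,0,468,50,-86,0,468,50,-86,0,468,50,-86,0,468,50,-86,0],
)

```text
clock: 15.2
tool_pos: [0.4394, 0.1057, 0.2442]
orientation: [[-0.017, 0.999, 0.048], [0.87, 0.038, -0.492], [-0.493, 0.033, -0.869]]
contact_force: [0.5, -0.4, 0.1]
gripper_width: 0.0853
gripper_force: 0.0
```

```bash
python3 -c "
from plan import *
s,p,R=rep();print('tilt err',np.degrees(np.arccos(-R[:,2]@a)))
g=seat+.032*a+.011*R[:,2]; pre=g+.09*a
for w in [pre,g]: print((R.T@(np.array(w)-p)*1000).round(1))
a_=[shot('side')['img'][130:250,170:290],shot('top')['img'][160:260,190:310]]
cv2.imwrite('pics/d.png',np.hstack([cv2.resize(i,(400,400),interpolation=cv2.INTER_CUBIC) for i in a_])[...,::-1])
"
```

```text
15.2 J [ 22.5  -1.9 111.7 -28.6  80.8  28.1] p [0.4394 0.1057 0.2442] tilt 29.6 az -84.5 yaz 2.2 yel 1.9 w 0.0853 F [ 0.5 -0.4  0.1]
tilt err 1.4179883201881984
[-1.6  2.1 -0.7]
[-2.4  0.  89.2]
```

View pics/d.png

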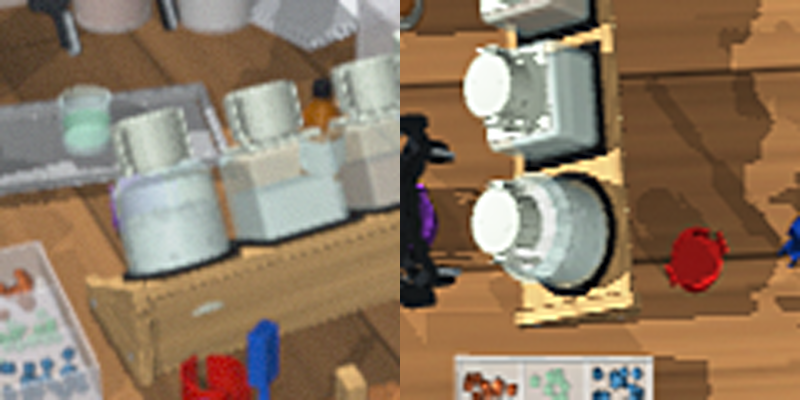

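The top view shows the open fingers at (440,155) and (440,290), bracketing the cap at (505,222). The alignment is good, so I'll go down and squeeze.

Call:
move_arm(
  targets=[-1,0,40,0,-2,0,75,0,-2,0,89,0,-2,0,89,0],
)

```text
clock: 15.7
tool_pos: [0.442, 0.0552, 0.1674]
orientation: [[-0.014, 0.999, 0.042], [0.868, 0.033, -0.495], [-0.496, 0.029, -0.868]]
contact_force: [-0.8, -0.7, 0.5]
gripper_width: 0.0855
gripper_force: 0.0
```

Call:
move_arm(
  targets=[0,0,0,0,0,0,0,0,0,0,0,0,0,0,0,0,0,0,0,0],
  fingers=40,
  grip_force=40,
)

```text
clock: 16.2
tool_pos: [0.4441, 0.0582, 0.1721]
orientation: [[-0.013, 0.999, 0.047], [0.869, 0.034, -0.494], [-0.495, 0.035, -0.868]]
contact_force: [-5.4, 3.6, 10.1]
gripper_width: 0.0518
gripper_force: 41.0
```

```bash
python3 -c "
from plan import *
s,p,R=rep()
d=p-.011*R[:,2]-seat; print(d@x,d@y,d@a,s['gripper_force'],s['moment'])
"
```

```text
16.2 J [ 17.    1.2 117.2 -30.9  71.   28.3] p [0.4441 0.0582 0.1721] tilt 29.7 az -84.6 yaz 2.0 yel 2.0 w 0.0518 F [-5.4  3.6 10.1]
0.0035769678205384552 0.00029155400560121266 0.03496232037684895 41.007792949676514 [-0.00383067  1.01893001 -0.50472878]
```

Call:
move_arm(
  targets=[0,-1,-4,0,0,-1,-4,0],
)

```text
clock: 16.4
tool_pos: [0.4431, 0.0594, 0.1733]
orientation: [[-0.014, 0.999, 0.049], [0.869, 0.037, -0.494], [-0.495, 0.035, -0.868]]
contact_force: [0.9, -1.0, 0.6]
gripper_width: 0.0507
gripper_force: 49.2
```

Call:
move_arm(
  targets=[0,0,0,-1,0,0,0,-2,0,0,0,-3,0,0,0,-4],
)

```text
clock: 16.8
tool_pos: [0.4435, 0.0591, 0.1729]
orientation: [[-0.358, 0.932, 0.049], [0.803, 0.334, -0.494], [-0.477, -0.138, -0.868]]
contact_force: [2.0, -1.0, -0.5]
gripper_width: 0.0511
gripper_force: 49.0
```

```bash
python3 -c "
from plan import *
s,p,R=rep()
d=p-.011*R[:,2]-seat; print(d@x,d@y,d@a,s['gripper_force'],s['moment'])
f=np.array(s['contact_force']);print(f@x,f@y,f@a)
"
```

```text
16.8 J [ 17.1   1.1 117.2 -30.9  71.    8.1] p [0.4435 0.0591 0.1729] tilt 29.8 az -84.3 yaz 19.7 yel -7.9 w 0.0511 F [ 2.  -1.  -0.5]
0.0031336349317846995 -0.00033033187656331684 0.0360777460677564 49.0497225522995 [ 0.1124702  -0.23658889  0.13058765]
0.6819592908174121 1.9542216545289945 -1.0282683437691575
```

Call:
move_arm(
  targets=[0,0,0,-1,0,0,0,-2,0,0,0,-3,0,0,0,-4,0,0,0,-5,0,0,0,-6,0,0,0,-7,0,0,0,-8,0,0,0,-9,0,0,0,-10],
)

```text
clock: 17.8
tool_pos: [0.445, 0.0605, 0.1729]
orientation: [[-0.944, 0.325, 0.053], [0.259, 0.832, -0.49], [-0.204, -0.449, -0.87]]
contact_force: [4.5, 3.2, -2.4]
gripper_width: 0.0511
gripper_force: 49.1
```

```bash
python3 -c "
from plan import *
s,p,R=rep()
d=p-.011*R[:,2]-seat; print(d@x,d@y,d@a,s['gripper_force'],s['moment'])
f=np.array(s['contact_force']);print(f@x,f@y,f@a,R[:,1]@x,R[:,1]@y)
print('lift a55', (R.T@a*55).round(1))
p=shot('side'); b=shot('top')
cv2.imwrite('pics/e.png',np.hstack([cv2.resize(i,(400,400),interpolation=cv2.INTER_CUBIC) for i in [p['img'][130:250,170:290],b['img'][160:260,190:310]]])[...,::-1])
"
```

```text
17.8 J [ 17.2   1.1 117.1 -30.8  70.8 -41.9] p [0.445  0.0605 0.1729] tilt 29.5 az -83.8 yaz 68.6 yel -26.7 w 0.0511 F [ 4.5  3.2 -2.4]
0.0019873889714341966 0.0012615808267623936 0.03683574417225113 49.08509910106659 [ 0.69612216 -0.61826062  0.36817506]
-3.7402093043305698 4.612985928199948 -0.5890690372111695 -0.9305779357110586 0.3656143176190071
lift a55 [ -1.3   1.  -55. ]
```

View pics/e.png

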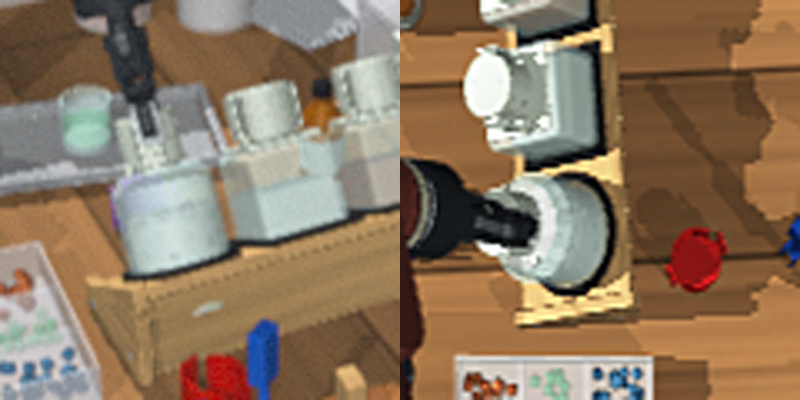

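The side view shows the finger on the tab at (148,110), now facing the camera, so the cap has turned about 70° with the tool. Now I'll lift.

Call:
move_arm(
  targets=[0,0,-8,0,0,0,-20,0,-1,1,-35,0,-1,1,-50,0,-2,1,-65,0,-2,1,-65,0],
)

```text
clock: 18.5
tool_pos: [0.4431, 0.0926, 0.2307]
orientation: [[-0.943, 0.329, 0.05], [0.263, 0.83, -0.492], [-0.204, -0.451, -0.869]]
contact_force: [-0.2, -0.6, -1.0]
gripper_width: 0.0511
gripper_force: 49.0
```

```bash
python3 -c "
from plan import *
s,p,R=rep()
d=p-.011*R[:,2]-seat; print(d@x,d@y,d@a,s['gripper_force'],s['moment'])
p=shot('side'); b=shot('top')
cv2.imwrite('pics/f.png',np.hstack([cv2.resize(i,(400,400),interpolation=cv2.INTER_CUBIC) for i in [p['img'][110:230,150:270],b['img'][160:260,190:310]]])[...,::-1])
"
```

```text
18.5 J [ 20.9  -1.5 112.9 -29.2  78.6 -42.2] p [0.4431 0.0926 0.2307] tilt 29.7 az -84.1 yaz 68.4 yel -26.8 w 0.0511 F [-0.2 -0.6 -1. ]
0.0030505080532059747 0.0008852722412793528 0.10293149234783049 49.015429615974426 [ 0.33889023 -0.00717043  0.03196084]
```

View pics/f.png

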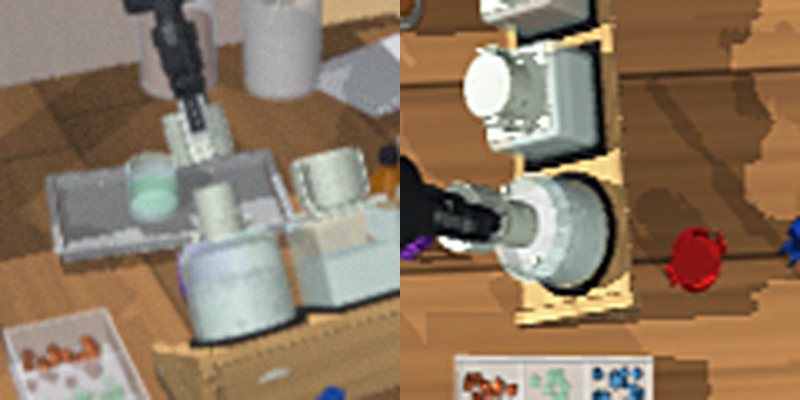

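The bare neck is visible at side (218,210) and the cap is held above it at (200,135). Next I'll remove the tilt by overreaching on the left, and work out the tray pose.

```bash
python3 -c "
from plan import *
s,p,R=rep()
for w in [[.30,.45,.36],[-.08,.70,.36],[-.13,.85,.36]]: print((R.T@(np.array(w)-p)*1000).round(0))
print('out dir', (R.T@np.array([-.1,.99,.3])).round(2))
P=shot('top'); K=P['K'];T=np.array(P['cam_to_world'])
cs=[]
for u,v in [(131.5,176.7),(175.2,184),(161,252.6),(116.7,245)]:
    xy=np.array([(u-K[0,2])/K[0,0],(v-K[1,2])/K[1,1]]);q=xy.copy()
    for _ in range(10): q=xy/(1+P['k1']*(q@q))
    d=T[:3,:3]@[q[0],q[1],1]; cs.append(T[:3,3]+d*(.016-T[2,3])/d[2])
cs=np.array(cs);print(cs.round(3),cs.mean(0)); print([np.linalg.norm(cs[i]-cs[i-1]).round(3) for i in range(4)],[np.degrees(np.arctan2(*(cs[i]-cs[i-1])[1::-1])).round(1) for i in range(4)])
"
```

```text
18.6 J [ 20.9  -1.4 113.1 -29.2  78.6 -42.2] p [0.4415 0.0915 0.2285] tilt 29.7 az -84.6 yaz 68.4 yel -27.0 w 0.0508 F [-0.3  0.1 -1.3]
[ 202.  191. -298.]
[ 626.  274. -439.]
[ 713.  382. -515.]
out dir [ 0.3   0.65 -0.75]
[[0.624 0.409 0.016]
 [0.589 0.245 0.016]
 [0.337 0.298 0.016]
 [0.37  0.46  0.016]] [0.48012551 0.35284074 0.016     ]
[np.float64(0.258), np.float64(0.168), np.float64(0.257), np.float64(0.166)] [np.float64(-11.4), np.float64(-101.8), np.float64(168.1), np.float64(78.6)]
```

Call:
move_arm(
  targets=[202,191,-298,0,202,191,-298,0,202,191,-298,0,202,191,-298,0,202,191,-298,0,202,191,-298,0,202,191,-298,0,202,191,-298,0,626,274,-439,0,626,274,-439,0],
)

```text
clock: 19.65
tool_pos: [0.2186, 0.5004, 0.3573]
orientation: [[-0.943, 0.329, 0.045], [0.265, 0.828, -0.495], [-0.2, -0.455, -0.868]]
contact_force: [-0.1, 0.1, -1.3]
gripper_width: 0.051
gripper_force: 49.1
```

Call:
move_arm(
  targets=[325,62,-110,0,325,62,-110,0,325,62,-110,0,325,62,-110,0,325,62,-110,0,325,62,-110,0,325,62,-110,0,412,170,-186,0,412,170,-186,0,412,170,-186,0],
)

```text
clock: 20.65
tool_pos: [-0.1118, 0.7946, 0.3469]
orientation: [[-0.944, 0.328, 0.044], [0.267, 0.833, -0.484], [-0.195, -0.445, -0.874]]
contact_force: [-3.0, 35.3, 1.8]
gripper_width: 0.0511
gripper_force: 49.0
```

```bash
python3 -c "
from plan import *
s,p,R=rep()
for w in [[-.13,.85,.36]]: print((R.T@(np.array(w)-p)*1000).round(0))
print('out dir', (R.T@np.array([-.1,.99,.3])).round(2))
"
```

```text
20.65 J [ 93.3  58.5  17.6  -1.2 132.9  21.2] p [-0.1118  0.7946  0.3469] tilt 29.1 az -84.8 yaz 68.5 yel -26.4 w 0.0511 F [-3.  35.3  1.8]
[ 29.  34. -39.]
out dir [ 0.3   0.66 -0.75]
```

Call:
move_arm(
  targets=[90,200,-225,0],
)

```text
clock: 20.75
tool_pos: [-0.1124, 0.7986, 0.3352]
orientation: [[-0.945, 0.325, 0.042], [0.267, 0.837, -0.477], [-0.19, -0.44, -0.878]]
contact_force: [-0.6, 0.8, -4.5]
gripper_width: 0.051
gripper_force: 49.0
```

Call:
move_arm(
  targets=[90,200,-225,0],
)

```text
clock: 20.85
tool_pos: [-0.1096, 0.8048, 0.3471]
orientation: [[-0.945, 0.326, 0.037], [0.277, 0.853, -0.441], [-0.176, -0.407, -0.897]]
contact_force: [1.3, 1.1, -0.2]
gripper_width: 0.0511
gripper_force: 49.0
```

Call:
move_arm(
  targets=[90,200,-225,0],
)

```text
clock: 20.95
tool_pos: [-0.1081, 0.8102, 0.3571]
orientation: [[-0.945, 0.326, 0.033], [0.285, 0.867, -0.409], [-0.162, -0.377, -0.912]]
contact_force: [0.5, -0.7, -1.0]
gripper_width: 0.0512
gripper_force: 49.0
```

Call:
move_arm(
  targets=[90,200,-225,0],
)

```text
clock: 21.05
tool_pos: [-0.1072, 0.8152, 0.3619]
orientation: [[-0.945, 0.325, 0.029], [0.29, 0.877, -0.383], [-0.15, -0.354, -0.923]]
contact_force: [-0.5, 0.9, -0.4]
gripper_width: 0.0509
gripper_force: 49.0
```

Call:
move_arm(
  targets=[90,200,-225,0],
)

```text
clock: 21.15
tool_pos: [-0.1067, 0.8201, 0.3655]
orientation: [[-0.946, 0.324, 0.026], [0.294, 0.886, -0.359], [-0.139, -0.332, -0.933]]
contact_force: [-0.6, 0.1, -0.7]
gripper_width: 0.0511
gripper_force: 49.0
```

```bash
python3 -c "
from plan import *
s,p,R=rep();print(R[:,2])
print('out dir', (R.T@np.array([-.1,.99,.3])).round(2))
"
```

```text
21.15 J [ 92.7  56.3  17.6  -0.6 127.2  21.1] p [-0.1067  0.8201  0.3655] tilt 21.1 az -85.9 yaz 69.9 yel -19.4 w 0.0511 F [-0.6  0.1 -0.7]
[ 0.02564726 -0.3589375  -0.93300916]
out dir [ 0.34  0.75 -0.64]
```

Call:
move_arm(
  targets=[95,250,-140,0],
)

```text
clock: 21.25
tool_pos: [-0.1046, 0.8298, 0.3579]
orientation: [[-0.946, 0.323, 0.022], [0.297, 0.895, -0.334], [-0.128, -0.309, -0.942]]
contact_force: [0.2, -0.4, -1.8]
gripper_width: 0.0509
gripper_force: 49.0
```

Call:
move_arm(
  targets=[95,250,-140,0],
)

```text
clock: 21.35
tool_pos: [-0.1019, 0.84, 0.348]
orientation: [[-0.946, 0.322, 0.019], [0.301, 0.902, -0.31], [-0.117, -0.287, -0.951]]
contact_force: [0.3, 0.1, -1.3]
gripper_width: 0.051
gripper_force: 49.0
```

Call:
move_arm(
  targets=[95,250,-140,0],
)

```text
clock: 21.45
tool_pos: [-0.0993, 0.8496, 0.3409]
orientation: [[-0.947, 0.322, 0.016], [0.304, 0.909, -0.285], [-0.106, -0.265, -0.959]]
contact_force: [-0.2, 0.1, -1.5]
gripper_width: 0.051
gripper_force: 49.0
```

Call:
move_arm(
  targets=[95,250,-140,0],
)

```text
clock: 21.55
tool_pos: [-0.0969, 0.8587, 0.3359]
orientation: [[-0.947, 0.322, 0.013], [0.308, 0.916, -0.258], [-0.095, -0.241, -0.966]]
contact_force: [-1.1, -0.5, -1.6]
gripper_width: 0.0509
gripper_force: 49.0
```

Call:
move_arm(
  targets=[95,250,-140,0],
)

```text
clock: 21.65
tool_pos: [-0.0947, 0.8676, 0.3324]
orientation: [[-0.947, 0.321, 0.01], [0.311, 0.922, -0.231], [-0.083, -0.216, -0.973]]
contact_force: [-1.1, -0.6, -0.6]
gripper_width: 0.0509
gripper_force: 49.0
```

Call:
move_arm(
  targets=[95,250,-140,0],
)

```text
clock: 21.75
tool_pos: [-0.0926, 0.8763, 0.33]
orientation: [[-0.947, 0.321, 0.007], [0.313, 0.928, -0.203], [-0.072, -0.191, -0.979]]
contact_force: [-0.4, -0.1, -1.1]
gripper_width: 0.0509
gripper_force: 49.0
```

Call:
move_arm(
  targets=[95,250,-140,0],
)

```text
clock: 21.85
tool_pos: [-0.0906, 0.8848, 0.3289]
orientation: [[-0.947, 0.321, 0.004], [0.315, 0.933, -0.175], [-0.06, -0.165, -0.984]]
contact_force: [0.2, 0.6, -1.2]
gripper_width: 0.0506
gripper_force: 49.0
```

```bash
python3 -c "
from plan import *
s,p,R=rep();print(R[:,2])
print('out dir', (R.T@np.array([-.1,.99,.3])).round(2))
"
```

```text
21.85 J [ 91.3  57.6  17.6   0.  114.9  20. ] p [-0.0906  0.8848  0.3289] tilt 10.1 az -88.8 yaz 71.0 yel -9.5 w 0.0506 F [ 0.2  0.6 -1.2]
[ 0.00370893 -0.17536727 -0.9844961 ]
out dir [ 0.39  0.84 -0.47]
```

Call:
move_arm(
  targets=[100,260,-110,0],
)

```text
clock: 21.95
tool_pos: [-0.089, 0.8944, 0.3255]
orientation: [[-0.947, 0.321, 0.001], [0.317, 0.937, -0.146], [-0.047, -0.138, -0.989]]
contact_force: [-0.7, -0.2, -0.8]
gripper_width: 0.0506
gripper_force: 49.0
```

Call:
move_arm(
  targets=[100,260,-110,0],
)

```text
clock: 22.05
tool_pos: [-0.0873, 0.904, 0.3223]
orientation: [[-0.947, 0.321, -0.002], [0.319, 0.941, -0.117], [-0.035, -0.111, -0.993]]
contact_force: [0.4, 0.4, -1.0]
gripper_width: 0.0508
gripper_force: 49.0
```

Call:
move_arm(
  targets=[100,260,-110,0],
)

```text
clock: 22.15
tool_pos: [-0.0856, 0.9131, 0.3211]
orientation: [[-0.947, 0.321, -0.005], [0.32, 0.943, -0.087], [-0.023, -0.084, -0.996]]
contact_force: [0.3, 1.0, -1.0]
gripper_width: 0.0511
gripper_force: 49.0
```

Call:
move_arm(
  targets=[100,260,-110,0],
)

```text
clock: 22.25
tool_pos: [-0.084, 0.9219, 0.3215]
orientation: [[-0.947, 0.321, -0.008], [0.321, 0.945, -0.057], [-0.011, -0.056, -0.998]]
contact_force: [0.2, -0.2, -1.5]
gripper_width: 0.0508
gripper_force: 49.0
```

Call:
move_arm(
  targets=[100,260,-110,0],
)

```text
clock: 22.35
tool_pos: [-0.0825, 0.9305, 0.3234]
orientation: [[-0.947, 0.321, -0.011], [0.321, 0.947, -0.026], [0.002, -0.028, -1.0]]
contact_force: [-0.8, -0.8, -0.7]
gripper_width: 0.0507
gripper_force: 49.0
```

```bash
python3 -c "
from plan import *
s,p,R=rep();print(R[:,2])
c=p-.021*R[:,2]; print('need cap rim height below tcp ~', .036-.011)
for w in [[.40,.55,.26],[.5535,.338,.15]]: print((R.T@(np.array(w)-p)*1000).round(0))
"
```

```text
22.35 J [ 90.6  57.6  17.6   0.6 106.2  19.5] p [-0.0825  0.9305  0.3234] tilt 1.6 az -112.1 yaz 71.3 yel -1.6 w 0.0507 F [-0.8 -0.8 -0.7]
[-0.01061131 -0.02613166 -0.99960219]
need cap rim height below tcp ~ 0.024999999999999998
[-579. -203.   68.]
[-793. -352.  182.]
```

Call:
move_arm(
  targets=[-793,-352,32,0,-793,-352,32,0,-793,-352,32,0,-793,-352,32,0,-793,-352,32,0,-793,-352,32,0,-793,-352,32,0,-793,-352,32,0,-793,-352,32,0,-793,-352,32,0],
)

```text
clock: 23.35
tool_pos: [0.2809, 0.5951, 0.3124]
orientation: [[-0.947, 0.321, -0.008], [0.321, 0.947, -0.026], [-0.0, -0.027, -1.0]]
contact_force: [0.4, 0.1, -0.2]
gripper_width: 0.0507
gripper_force: 49.0
```

```bash
python3 -c "
from plan import *
s,p,R=rep();print(R[:,2])
for w in [[.5535,.338,.27],[.5535,.338,.035]]: print((R.T@(np.array(w)-p)*1000).round(0))
"
```

```text
23.35 J [ 58.8  14.7  81.9  -0.4  84.9 -12.4] p [0.2809 0.5951 0.3124] tilt 1.6 az -107.7 yaz 71.3 yel -1.6 w 0.0507 F [ 0.4  0.1 -0.2]
[-0.0083187  -0.02606754 -0.99962557]
[-341. -155.   47.]
[-341. -148.  282.]
```

Call:
move_arm(
  targets=[-341,-155,47,-1.4,-341,-155,47,-1.4,-341,-155,47,-1.4,-341,-155,47,-1.4,-341,-155,47,-1.4,-341,-155,47,-1.4,-341,-155,47,-1.4,-341,-155,47,-1.4,-341,-152,132,-1.4,-341,-150,200,-1.4],
)

```text
clock: 24.35
tool_pos: [0.5562, 0.3387, 0.1719]
orientation: [[-0.979, 0.206, -0.001], [0.206, 0.978, -0.025], [-0.004, -0.024, -1.0]]
contact_force: [0.3, 0.3, -2.3]
gripper_width: 0.051
gripper_force: 49.0
```

```bash
python3 -c "
from plan import *
s,p,R=rep();print(R[:,2])
for w in [[.5535,.338,.034],[.5535,.338,.029]]: print((R.T@(np.array(w)-p)*1000).round(0))
p=shot('side'); b=shot('top')
cv2.imwrite('pics/g.png',np.hstack([cv2.resize(i,(400,400),interpolation=cv2.INTER_CUBIC) for i in [p['img'][100:210,150:260],b['img'][150:270,90:210]]])[...,::-1])
"
```

```text
24.35 J [ 25.7  19.5  91.2  -1.3  70.  -51.9] p [0.5562 0.3387 0.1719] tilt 1.4 az -92.0 yaz 78.1 yel -1.4 w 0.051 F [ 0.3  0.3 -2.3]
[-8.77484788e-04 -2.45603713e-02 -9.99697963e-01]
[  3.   2. 138.]
[  3.   2. 143.]
```

View pics/g.png

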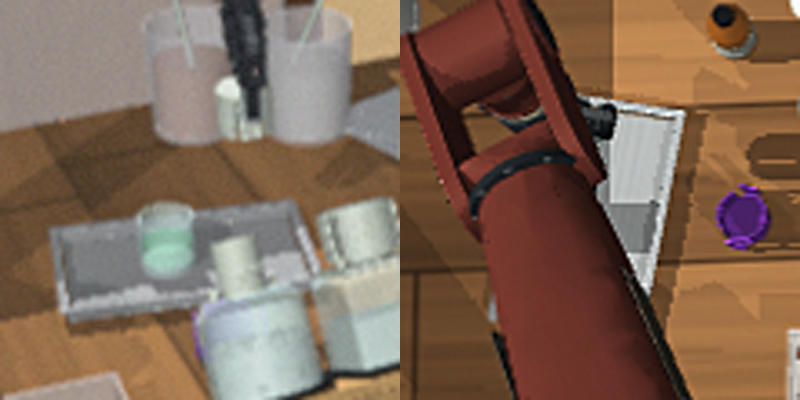

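The side view shows the cap upright in the grip at (240,105), with the tray and glass below it. I'll lower it gently.

Call:
move_arm(
  targets=[3,2,50,0,3,2,95,0,3,2,125,0,3,2,136,0,3,2,140,0,3,2,144,0,3,2,144,0],
)

```text
clock: 25.15
tool_pos: [0.5498, 0.3379, 0.0271]
orientation: [[-0.979, 0.203, -0.007], [0.203, 0.979, -0.028], [0.001, -0.028, -1.0]]
contact_force: [-0.1, 1.4, -0.3]
gripper_width: 0.051
gripper_force: 49.0
```

```bash
python3 -c "
from plan import *
s,p,R=rep()
"
```

```text
25.15 J [ 25.9  29.4  95.2  -1.5  56.5 -51.5] p [0.5498 0.3379 0.0271] tilt 1.6 az -103.3 yaz 78.3 yel -1.6 w 0.051 F [-0.1  1.4 -0.3]
```

Call:
move_arm(
  targets=[0,0,2,0,0,0,3,0],
)

```text
clock: 25.35
tool_pos: [0.5501, 0.3379, 0.0261]
orientation: [[-0.979, 0.203, -0.007], [0.203, 0.979, -0.028], [0.001, -0.029, -1.0]]
contact_force: [-4.0, -3.3, 14.0]
gripper_width: 0.051
gripper_force: 53.4
```

Call:
move_arm(
  targets=[0,0,2,0,0,0,2,0],
)

```text
clock: 25.55
tool_pos: [0.5502, 0.3379, 0.026]
orientation: [[-0.979, 0.203, -0.007], [0.203, 0.979, -0.028], [0.001, -0.029, -1.0]]
contact_force: [-6.4, -3.8, 18.9]
gripper_width: 0.0509
gripper_force: 54.7
```

Call:
move_arm(
  targets=[0,0,-4,0,0,0,-4,0],
)

```text
clock: 25.75
tool_pos: [0.5499, 0.3378, 0.0263]
orientation: [[-0.979, 0.203, -0.006], [0.203, 0.979, -0.027], [-0.0, -0.028, -1.0]]
contact_force: [1.0, -0.3, 8.6]
gripper_width: 0.0511
gripper_force: 52.2
```

Call:
move_arm(
  targets=[0,0,0,0,0,0,0,0,0,0,0,0,0,0,0,0],
  fingers=82,
)

```text
clock: 26.15
tool_pos: [0.5475, 0.3366, 0.0229]
orientation: [[-0.979, 0.203, -0.011], [0.203, 0.979, -0.03], [0.005, -0.032, -0.999]]
contact_force: [-0.0, -0.4, 0.1]
gripper_width: 0.0821
gripper_force: 0.0
```

Call:
move_arm(
  targets=[0,0,-20,0,0,0,-45,0,0,0,-90,0,0,0,-140,0,0,0,-190,0,0,0,-240,0],
)

```text
clock: 26.75
tool_pos: [0.55, 0.3437, 0.265]
orientation: [[-0.979, 0.203, -0.011], [0.203, 0.979, -0.03], [0.005, -0.031, -0.999]]
contact_force: [1.3, 0.9, 0.3]
gripper_width: 0.0818
gripper_force: 0.0
```

```bash
python3 -c "
from plan import *
s,p,R=rep()
for w in [[.50,.1,.28],[.46,-.34,.28],[.4465,-.342,.25]]: print((R.T@(np.array(w)-p)*1000).round(0))
p=shot('side'); 
cv2.imwrite('pics/h.png',cv2.resize(p['img'][130:230,150:250],(400,400),interpolation=cv2.INTER_CUBIC)[...,::-1])
"
```

```text
26.75 J [ 26.4  15.1  86.5  -1.3  79.8 -51.6] p [0.55   0.3437 0.265 ] tilt 1.8 az -110.1 yaz 78.3 yel -1.8 w 0.0818 F [1.3 0.9 0.3]
[  -1. -249.   -7.]
[ -51. -688.    6.]
[ -38. -692.   36.]
```

View pics/h.png

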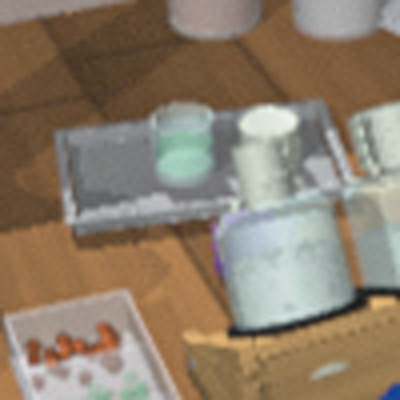

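The cap stands upright in the tray at (268,125), to the right of the glass. Next I'll fit the scoop grip precisely.

```bash
python3 - <<'E'
from plan import *
from scipy.optimize import least_squares
ps=[shot('side'),shot('top')]
A=[cloud(p).reshape(-1,3) for p in ps]; I=[p['img'].reshape(-1,3).astype(int) for p in ps]
def box(P,q):
    c,s=np.cos(q[2]),np.sin(q[2]); d=P-np.array([q[0],q[1],.165]); 
    l=np.abs(np.stack([c*d[:,0]+s*d[:,1],-s*d[:,0]+c*d[:,1],d[:,2]],1))-[.008,.013,.025]
    return np.linalg.norm(np.maximum(l,0),axis=1)+np.minimum(l.max(1),0)
for name,use in(('side',[0]),('top',[1]),('both',[0,1])):
    q=np.array([.446,-.342,-.09])
    B=np.concatenate([A[i] for i in use])
    for _ in range(6):
        S=B[(abs(box(B,q))<.007)&(B[:,2]>.147)]
        q=least_squares(lambda v:box(S,v),q,loss='soft_l1',f_scale=.002,x_scale=[.01,.01,.1]).x
    print(name,len(S),q[:2].round(4),np.degrees(q[2]).round(1),np.median(abs(box(S,q))).round(4))
# knife top & plate edge for yaw
P=A[1]; m=(P[:,2]>.185)&(abs(P[:,0]-.44)<.03)&(abs(P[:,1]+.41)<.025); print('knife top',P[m].mean(0).round(4))
P=A[0]; m=(P[:,2]>.17)&(abs(P[:,0]-.44)<.03)&(abs(P[:,1]+.41)<.025); print('knife side',P[m].mean(0).round(4))
d=to([.4465,-.342,.25])
E
```

```text
side 163 [ 0.4469 -0.3441] -3.8 0.0008
top 63 [ 0.4468 -0.3411] -8.9 0.0011
both 226 [ 0.4468 -0.3435] -6.8 0.001
knife top [ 0.4414 -0.4089  0.1982]
knife side [ 0.4392 -0.4188  0.1886]
26.9 J [ 26.4  14.9  86.2  -1.3  79.6 -51.6] p [0.5532 0.3454 0.2699] tilt 1.4 az -90.2 yaz 78.3 yel -1.4 w 0.082 F [ 0.5 -0.7 -0.8]
shift [ -35.1 -694.1   36.7] rows 13.9
```

Call:
move_arm(
  targets=[-35,-694,10,-1.1,-35,-694,10,-1.1,-35,-694,10,-1.1,-35,-694,10,-1.1,-35,-694,10,-1.1,-35,-694,10,-1.1,-35,-694,10,-1.1,-35,-694,10,-1.1,-35,-694,10,-1.1,-35,-694,10,-1.1],
  fingers=52,
)

```text
clock: 27.9
tool_pos: [0.4717, -0.1515, 0.2694]
orientation: [[-0.994, 0.108, -0.013], [0.109, 0.994, -0.028], [0.01, -0.029, -1.0]]
contact_force: [1.1, -0.4, -0.2]
gripper_width: 0.0519
gripper_force: 0.0
```

```bash
python3 -c "
from plan import *
to([.447,-.3425,.25]); to([.447,-.3425,.159])
"
```

```text
27.9 J [ -24.9   -4.9  107.5   -1.8   77.4 -108.2] p [ 0.4717 -0.1515  0.2694] tilt 1.8 az -115.6 yaz 83.8 yel -1.7 w 0.0519 F [ 1.1 -0.4 -0.2]
shift [   3.6 -191.9   25.1] rows 3.9
27.9 J [ -24.9   -4.9  107.5   -1.8   77.4 -108.2] p [ 0.4717 -0.1515  0.2694] tilt 1.8 az -115.6 yaz 83.8 yel -1.7 w 0.0519 F [ 1.1 -0.4 -0.2]
shift [   2.6 -189.3  116.1] rows 4.4
```

Call:
move_arm(
  targets=[4,-192,10,18,4,-192,10,18,4,-192,10,18,4,-192,10,18,4,-192,10,18,4,-192,10,18,4,-192,20,18,4,-192,25,18,4,-192,25,18,4,-192,25,18],
)

```text
clock: 28.9
tool_pos: [0.4471, -0.3401, 0.2494]
orientation: [[0.044, 0.999, -0.014], [0.999, -0.045, -0.026], [-0.026, -0.013, -1.0]]
contact_force: [0.7, -0.9, 0.2]
gripper_width: 0.0521
gripper_force: 0.0
```

```bash
python3 -c "
from plan import *
to([.447,-.3425,.159])
"
```

```text
28.9 J [-43.5   4.1 100.7  -1.7  74.8 -40.6] p [ 0.4471 -0.3401  0.2494] tilt 1.7 az -118.7 yaz -2.6 yel -0.7 w 0.0521 F [ 0.7 -0.9  0.2]
shift [ 0.   1.1 90.4] rows 1.8
```

Call:
move_arm(
  targets=[0,1,40,0.7,0,1,75,0.7,0,1,90,0.7,0,1,90,0.7],
)

```text
clock: 29.3
tool_pos: [0.4458, -0.3415, 0.1578]
orientation: [[0.099, 0.995, -0.017], [0.995, -0.099, -0.023], [-0.025, -0.015, -1.0]]
contact_force: [-0.3, 0.3, -0.4]
gripper_width: 0.0524
gripper_force: 0.0
```

Call:
move_arm(
  targets=[0,0,0,0,0,0,0,0,0,0,0,0,0,0,0,0],
  fingers=5,
  grip_force=40,
)

```text
clock: 29.7
tool_pos: [0.4495, -0.345, 0.1648]
orientation: [[0.099, 0.995, -0.008], [0.995, -0.099, -0.032], [-0.033, -0.004, -0.999]]
contact_force: [-0.8, -0.1, 4.1]
gripper_width: 0.0154
gripper_force: 42.6
```

```bash
python3 -c "
from plan import *
rep()
"
```

```text
29.7 J [-43.7   9.3 104.6  -1.8  65.2 -37.3] p [ 0.4495 -0.345   0.1648] tilt 1.9 az -103.1 yaz -5.7 yel -0.2 w 0.0154 F [-0.8 -0.1  4.1]
```

Call:
move_arm(
  targets=[0,0,-6,0,0,0,-8,0,0,-10,-8,0,0,-25,-8,0,0,-40,-8,0,0,-52,-8,0,0,-52,-8,0,0,-52,-50,0,0,-52,-95,0,0,-52,-140,0],
)

```text
clock: 30.7
tool_pos: [0.3978, -0.3343, 0.3039]
orientation: [[0.099, 0.995, -0.011], [0.995, -0.099, -0.029], [-0.03, -0.008, -1.0]]
contact_force: [0.8, -0.6, -1.4]
gripper_width: 0.0152
gripper_force: 42.0
```

```bash
python3 -c "
from plan import *
s,p,R=rep()
for w in [[.25,-.45,.34],[.06,-.90,.34]]: print((R.T@(np.array(w)-p)*1000).round(0))
a_,b=shot('side'),shot('top')
cv2.imwrite('pics/i.png',np.hstack([cv2.resize(i,(400,400),interpolation=cv2.INTER_CUBIC) for i in [a_['img'][180:340,200:360],b['img'][150:270,270:390]]])[...,::-1])
"
```

```text
30.7 J [-46.9  -3.7 102.7  -1.6  80.2 -40.9] p [ 0.3978 -0.3343  0.3039] tilt 1.8 az -110.1 yaz -5.7 yel -0.4 w 0.0152 F [ 0.8 -0.6 -1.4]
[-131. -136.  -31.]
[-597. -280.  -16.]
```

View pics/i.png

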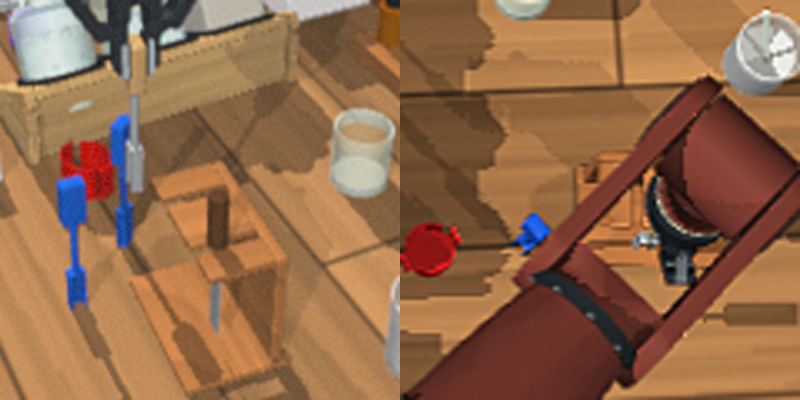

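The side view shows the scoop hanging in the gripper at (135,130), with the knife still in the stand at (217,220). Now I'll carry it right and tilt.

```bash
python3 -c "
from plan import *
s,p,R=rep()
for w in [[.25,-.45,.36],[.12,-.90,.35]]: print((R.T@(np.array(w)-p)*1000).round(0))
print((R.T@np.array([.05,-1,.4])*300).round())
print((R.T@np.array([.05,-1,.2])*300).round())
"
```

```text
30.8 J [-46.9  -4.  102.1  -1.6  80.1 -40.9] p [ 0.4014 -0.3378  0.312 ] tilt 2.4 az -88.1 yaz -5.7 yel 0.3 w 0.0158 F [ 1.2 -1.7 -0.8]
[-129. -139.  -44.]
[-588. -224.  -15.]
[-302.   45. -107.]
[-299.   45.  -47.]
```

Call:
move_arm(
  targets=[-129,-139,-44,0,-129,-139,-44,0,-129,-139,-44,0,-129,-139,-44,0,-588,-224,-25,0,-588,-224,-25,0,-588,-224,-25,0,-588,-224,-25,0,-588,-224,-25,0,-588,-224,-25,0],
)

```text
clock: 31.8
tool_pos: [0.1631, -0.7376, 0.3475]
orientation: [[0.099, 0.995, -0.01], [0.995, -0.099, -0.028], [-0.029, -0.007, -1.0]]
contact_force: [-0.3, -1.0, -0.3]
gripper_width: 0.0157
gripper_force: 41.9
```

Call:
move_arm(
  targets=[-169,-31,8,0,-169,-31,8,0,-169,-31,8,0,-169,-31,8,0],
)

```text
clock: 32.2
tool_pos: [0.1134, -0.9039, 0.3403]
orientation: [[0.102, 0.995, -0.011], [0.994, -0.102, -0.026], [-0.027, -0.009, -1.0]]
contact_force: [-0.2, -0.3, -2.8]
gripper_width: 0.0156
gripper_force: 41.9
```

Call:
move_arm(
  targets=[-300,45,-100,0],
)

```text
clock: 32.3
tool_pos: [0.1145, -0.9316, 0.3474]
orientation: [[0.101, 0.995, -0.01], [0.994, -0.101, -0.027], [-0.028, -0.007, -1.0]]
contact_force: [0.0, -2.6, -1.6]
gripper_width: 0.0156
gripper_force: 42.0
```

Call:
move_arm(
  targets=[-300,45,-100,0],
)

```text
clock: 32.4
tool_pos: [0.1139, -0.9428, 0.3418]
orientation: [[0.099, 0.995, -0.006], [0.994, -0.1, -0.052], [-0.052, -0.001, -0.999]]
contact_force: [1.3, -0.7, -6.2]
gripper_width: 0.0158
gripper_force: 41.9
```

```bash
python3 -c "
from plan import *
s,p,R=rep()
print(R[:,2].round(3),(R.T@np.array([.05,-1,.4])*300).round())
"
```

```text
32.4 J [-87.2  56.4  17.9  -0.5 102.8 -81.6] p [ 0.1139 -0.9428  0.3418] tilt 3.0 az -96.4 yaz -5.7 yel -0.0 w 0.0158 F [ 1.3 -0.7 -6.2]
[-0.006 -0.052 -0.999] [-303.   45. -104.]
```

Call:
move_arm(
  targets=[-300,45,-100,0],
)

```text
clock: 32.5
tool_pos: [0.1123, -0.9511, 0.3571]
orientation: [[0.099, 0.995, -0.002], [0.99, -0.098, -0.097], [-0.096, 0.008, -0.995]]
contact_force: [-0.9, 0.1, -1.1]
gripper_width: 0.0155
gripper_force: 41.9
```

Call:
move_arm(
  targets=[-300,45,-100,0],
)

```text
clock: 32.6
tool_pos: [0.1107, -0.9589, 0.3728]
orientation: [[0.098, 0.995, 0.003], [0.985, -0.097, -0.14], [-0.139, 0.016, -0.99]]
contact_force: [0.6, -0.2, -0.6]
gripper_width: 0.0155
gripper_force: 42.0
```

Call:
move_arm(
  targets=[-300,45,-80,0],
)

```text
clock: 32.7
tool_pos: [0.1089, -0.9673, 0.3812]
orientation: [[0.098, 0.995, 0.006], [0.98, -0.096, -0.176], [-0.174, 0.023, -0.984]]
contact_force: [0.4, 0.4, -0.6]
gripper_width: 0.0153
gripper_force: 42.0
```

Call:
move_arm(
  targets=[-300,45,-80,0],
)

```text
clock: 32.8
tool_pos: [0.1069, -0.9754, 0.3854]
orientation: [[0.098, 0.995, 0.01], [0.974, -0.094, -0.205], [-0.204, 0.03, -0.979]]
contact_force: [-0.7, 0.1, -1.0]
gripper_width: 0.0156
gripper_force: 42.0
```

Call:
move_arm(
  targets=[-300,45,-60,0],
)

```text
clock: 32.9
tool_pos: [0.1051, -0.9842, 0.3881]
orientation: [[0.099, 0.995, 0.013], [0.967, -0.093, -0.235], [-0.233, 0.036, -0.972]]
contact_force: [-0.1, 0.2, -1.5]
gripper_width: 0.0155
gripper_force: 42.0
```

Call:
move_arm(
  targets=[-300,45,-60,0],
)

```text
clock: 33.0
tool_pos: [0.1033, -0.9926, 0.3912]
orientation: [[0.099, 0.995, 0.016], [0.96, -0.092, -0.264], [-0.261, 0.042, -0.964]]
contact_force: [0.0, 0.3, -1.3]
gripper_width: 0.0152
gripper_force: 42.0
```

Call:
move_arm(
  targets=[-300,45,-50,0],
)

```text
clock: 33.1
tool_pos: [0.1016, -1.0011, 0.3951]
orientation: [[0.1, 0.995, 0.019], [0.952, -0.09, -0.293], [-0.29, 0.048, -0.956]]
contact_force: [-0.3, -0.5, -1.8]
gripper_width: 0.0156
gripper_force: 42.0
```

Call:
move_arm(
  targets=[-300,45,-50,0],
)

```text
clock: 33.2
tool_pos: [0.1001, -1.009, 0.4]
orientation: [[0.101, 0.995, 0.022], [0.943, -0.088, -0.322], [-0.319, 0.053, -0.946]]
contact_force: [0.2, 0.0, -1.6]
gripper_width: 0.0153
gripper_force: 42.0
```

Call:
move_arm(
  targets=[-300,45,-40,0],
)

```text
clock: 33.3
tool_pos: [0.0985, -1.0169, 0.4059]
orientation: [[0.102, 0.995, 0.025], [0.932, -0.086, -0.352], [-0.348, 0.059, -0.936]]
contact_force: [-0.2, 0.0, -2.5]
gripper_width: 0.0157
gripper_force: 42.0
```

```bash
python3 -c "
from plan import *
s,p,R=rep()
print(R[:,2].round(3),(R.T@np.array([.05,-1,.4])*300).round())
"
```

```text
33.3 J [-88.7  53.7  17.7   1.   88.  -83. ] p [ 0.0985 -1.0169  0.4059] tilt 20.7 az -85.9 yaz -5.0 yel 3.4 w 0.0157 F [-0.2  0.  -2.5]
[ 0.025 -0.352 -0.936] [-320.   48.   -6.]
```

Call:
move_arm(
  targets=[-300,-40,-40,0],
)

```text
clock: 33.4
tool_pos: [0.0867, -1.0247, 0.4128]
orientation: [[0.1, 0.995, 0.03], [0.922, -0.081, -0.38], [-0.375, 0.065, -0.925]]
contact_force: [0.0, -1.0, -1.4]
gripper_width: 0.0156
gripper_force: 42.0
```

Call:
move_arm(
  targets=[-300,-40,-40,0],
)

```text
clock: 33.5
tool_pos: [0.0691, -1.0322, 0.4214]
orientation: [[0.103, 0.994, 0.029], [0.909, -0.082, -0.408], [-0.403, 0.068, -0.913]]
contact_force: [0.0, -0.7, -1.8]
gripper_width: 0.0154
gripper_force: 42.0
```

Call:
move_arm(
  targets=[-300,-60,-40,0],
)

```text
clock: 33.6
tool_pos: [0.0517, -1.0387, 0.4312]
orientation: [[0.104, 0.994, 0.03], [0.897, -0.081, -0.435], [-0.43, 0.072, -0.9]]
contact_force: [0.2, -0.1, -0.9]
gripper_width: 0.0155
gripper_force: 42.0
```

Call:
move_arm(
  targets=[-300,-60,-40,0],
)

```text
clock: 33.7
tool_pos: [0.0347, -1.0444, 0.4419]
orientation: [[0.106, 0.994, 0.03], [0.883, -0.08, -0.462], [-0.457, 0.076, -0.886]]
contact_force: [0.2, 0.7, -1.1]
gripper_width: 0.0155
gripper_force: 42.0
```

Call:
move_arm(
  targets=[-300,-60,-40,0],
)

```text
clock: 33.8
tool_pos: [0.0192, -1.0492, 0.4535]
orientation: [[0.107, 0.994, 0.031], [0.869, -0.079, -0.489], [-0.483, 0.079, -0.872]]
contact_force: [0.5, -0.7, -0.8]
gripper_width: 0.0155
gripper_force: 42.0
```

```bash
cat >> plan.py <<'E'
Rg=np.array([[0.099,0.995,-0.008],[0.995,-0.099,-0.032],[-0.033,-0.004,-0.999]]); pg=np.array([.4495,-.345,.1648])
tip_t=Rg.T@(np.array([.447,-.3425,.025])-pg); ax_t=Rg.T@np.array([0,0,-1.])
mouth=seat+.042*a+.0023*x+.0005*y
E
python3 -c "
from plan import *
s,p,R=rep()
print(R[:,2].round(3),tip_t,ax_t,'err',(R@ax_t+a).round(3))
"
```

```text
33.8 J [-93.8  51.9  17.7   3.7  81.3 -87.7] p [ 0.0192 -1.0492  0.4535] tilt 29.3 az -86.4 yaz -4.5 yel 4.5 w 0.0155 F [ 0.5 -0.7 -0.8]
[ 0.031 -0.489 -0.872] [ 0.0068534 -0.0021758  0.1396002] [0.033 0.004 0.999] err [ 0.014  0.039 -0.021]
```

Call:
move_arm(
  targets=[-300,-60,-40,0],
)

```text
clock: 33.9
tool_pos: [0.0047, -1.0533, 0.4659]
orientation: [[0.108, 0.994, 0.031], [0.854, -0.077, -0.515], [-0.509, 0.082, -0.857]]
contact_force: [-0.5, -0.5, -1.5]
gripper_width: 0.0156
gripper_force: 42.0
```

```bash
python3 -c "
from plan import *
s,p,R=rep()
print('err',(R@ax_t+a).round(3))
h=mouth+.04*a-R@tip_t; print(h)
for w in [[.06,-.55,.46],[.42,-.30,.46],h]: print((R.T@(np.array(w)-p)*1000).round(0))
"
```

```text
33.9 J [-94.7  51.4  17.7   4.3  80.2 -88.6] p [ 0.0047 -1.0533  0.4659] tilt 31.1 az -86.6 yaz -4.4 yel 4.7 w 0.0156 F [-0.5 -0.5 -1.5]
err [ 0.014  0.013 -0.006]
[0.43972176 0.15405611 0.34502315]
[ 439.   16. -252.]
[ 691.  355. -370.]
[1139.  330. -505.]
```

Call:
move_arm(
  targets=[439,16,-252,0,439,16,-252,0,439,16,-252,0,439,16,-252,0,439,16,-252,0,439,16,-252,0,439,16,-252,0,439,16,-252,0,439,16,-252,0,439,16,-252,0],
)

```text
clock: 34.9
tool_pos: [0.0586, -0.576, 0.4613]
orientation: [[0.107, 0.994, 0.031], [0.854, -0.076, -0.516], [-0.51, 0.082, -0.856]]
contact_force: [-0.2, 0.1, -1.3]
gripper_width: 0.0152
gripper_force: 42.0
```

Call:
move_arm(
  targets=[252,339,-118,0,252,339,-118,0,252,339,-118,0,252,339,-118,0,252,339,-118,0,252,339,-118,0,252,339,-118,0,252,339,-118,0,252,339,-118,0,252,339,-118,0],
)

```text
clock: 35.9
tool_pos: [0.4228, -0.3247, 0.4617]
orientation: [[0.102, 0.994, 0.039], [0.857, -0.068, -0.512], [-0.506, 0.085, -0.858]]
contact_force: [-0.5, -0.6, -1.8]
gripper_width: 0.0153
gripper_force: 42.0
```

```bash
python3 -c "
from plan import *
s,p,R=rep()
print('err',(R@ax_t+a).round(3))
h=mouth+.04*a-R@tip_t
for w in [h]: print((R.T@(np.array(w)-p)*1000).round(0))
"
```

```text
35.9 J [-31.8 -15.3 100.7 -25.2  76.5 -24.6] p [ 0.4228 -0.3247  0.4617] tilt 30.9 az -85.7 yaz -3.9 yel 4.9 w 0.0153 F [-0.5 -0.6 -1.8]
err [ 0.022  0.016 -0.008]
[ 470.  -27. -144.]
```

Call:
move_arm(
  targets=[470,-27,-144,0,470,-27,-144,0,470,-27,-144,0,470,-27,-144,0,470,-27,-144,0,470,-27,-144,0,470,-27,-144,0,470,-27,-144,0,470,-27,-144,0,470,-27,-144,0],
)

```text
clock: 36.9
tool_pos: [0.4381, 0.152, 0.3444]
orientation: [[0.108, 0.994, 0.034], [0.857, -0.075, -0.51], [-0.504, 0.084, -0.859]]
contact_force: [0.6, 0.3, -1.4]
gripper_width: 0.0152
gripper_force: 42.0
```

Call:
move_arm(
  targets=[0,0,0,0],
)

```text
clock: 37.0
tool_pos: [0.4379, 0.1534, 0.3425]
orientation: [[0.102, 0.994, 0.033], [0.858, -0.071, -0.51], [-0.504, 0.08, -0.86]]
contact_force: [-0.2, -0.6, -0.9]
gripper_width: 0.0155
gripper_force: 42.0
```

```bash
python3 - <<'E'
from plan import *
s,p,R=rep()
print('err',(R@ax_t+a).round(3))
tip=p+R@tip_t; d=tip-mouth; print('tip pred',tip.round(4),'rel mouth xya',(d@x).round(4),(d@y).round(4),(d@a).round(4))
ax=R@ax_t
for n in('side','top'):
    P=shot(n); C=cloud(P).reshape(-1,3); 
    e=C-tip; t=-(e@ax); q=np.linalg.norm(e+np.outer(t,ax),axis=1)
    for lo,hi in((0,.025),(.025,.05),(.052,.112),(.117,.14)):
        m=(t>lo)&(t<hi)&(q<.02); 
        if m.sum(): print(n,lo,m.sum(),'xy off',np.median(e[m]@x+0*t[m]).round(4),np.median((e[m]+np.outer(t[m],ax))@x).round(4),np.median((e[m]+np.outer(t[m],ax))@y).round(4),'tmin',t[m].min().round(3))
    # neck: radius
    e=C-(mouth); t=e@a; w=e-np.outer(t,a); q=np.linalg.norm(w,axis=1); m=(t>-.035)&(t<-.003)&(q<.03)
    print('neck',m.sum(),np.median(w[m]@x).round(4),np.median(w[m]@y).round(4),np.median(q[m]).round(4), (w[m]@y).min().round(4),(w[m]@y).max().round(4))
    pu=[proj(P,v) for v in(tip,mouth,mouth-.04*a)];print(np.round(pu,1).tolist())
    u,v=np.round(pu[1]).astype(int); cv2.imwrite(f'pics/j_{n}.png',cv2.resize(P['img'][v-35:v+25,u-30:u+30],(400,400),interpolation=cv2.INTER_CUBIC)[...,::-1])
cv2.imwrite('pics/j.png',np.hstack([cv2.imread('pics/j_side.png'),cv2.imread('pics/j_top.png')]))
E
```

```text
37.0 J [ 27.8  -2.5 101.8 -27.9  93.8  34.5] p [0.4379 0.1534 0.3425] tilt 30.7 az -86.3 yaz -4.1 yel 4.6 w 0.0155 F [-0.2 -0.6 -0.9]
err [ 0.016  0.018 -0.009]
tip pred [0.441  0.0883 0.2189] rel mouth xya -0.0016 -0.0015 0.0376
side 0 40 xy off 0.013 0.0128 -0.002 tmin 0.001
side 0.025 39 xy off 0.0126 0.012 -0.0017 tmin 0.025
side 0.052 54 xy off 0.0076 0.0058 -0.0 tmin 0.053
side 0.117 68 xy off 0.0154 0.0129 -0.0042 tmin 0.117
neck 135 0.0157 -0.0085 0.02 -0.0232 0.0161
[[210.6, 153.5], [214.2, 165.4], [217.4, 178.2]]
top 0 16 xy off 0.0144 0.0142 -0.0006 tmin 0.001
top 0.025 22 xy off 0.0135 0.0127 -0.0002 tmin 0.026
top 0.052 27 xy off 0.0101 0.0085 0.0012 tmin 0.053
top 0.117 27 xy off 0.0178 0.0154 -0.0009 tmin 0.117
neck 116 0.0065 -0.0032 0.0184 -0.0205 0.0167
[[212.8, 213.8], [219.8, 214.2], [226.5, 215.2]]
```

View pics/j.png

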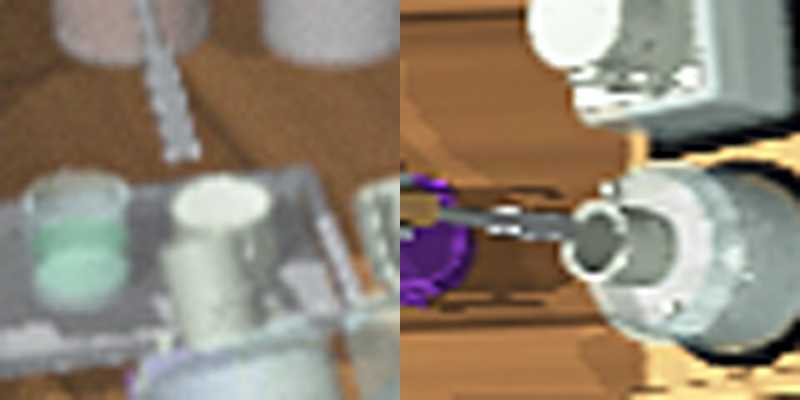

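The side view shows the trough tip at (180,155). In the top view the mouth ring is centred near (597,243) and the trough reaches its edge, so the scoop may be slightly off-centre. I'll refine both numerically.

```bash
cat > meas.py <<'E'
from plan import *
from scipy.optimize import least_squares
s,p,R=rep(); tip=p+R@tip_t; ax=R@ax_t
out=[]
for n in('side','top'):
    P=shot(n); C=cloud(P).reshape(-1,3); I=P['img'].reshape(-1,3).astype(int)
    e=C-mouth; t=e@a; w=np.stack([e@x,e@y],1); q=np.array([0,0,.02])
    for _ in range(6):
        r_=np.hypot(*(w-q[:2]).T); m=(t>-.036)&(t<-.004)&(abs(r_-q[2])<.006)
        q=least_squares(lambda v:np.hypot(*(w[m]-v[:2]).T)-v[2],q,loss='soft_l1',f_scale=.0015,x_scale=.01).x
    print(n,'neck c',(q*1000).round(1),m.sum())
    m=(abs(t)<.008)&(r_<.03)&(t>-.02); 
    e=C-tip; T=-(e@ax); w=e+np.outer(T,ax); X,Y=w@x,w@y
    for lo,hi in((-.03,-.02),(-.02,-.01),(-.01,0),(0,.012),(.012,.025),(.025,.045),(.055,.08),(.08,.11),(.118,.138)):
        m=(T>lo)&(T<hi)&(abs(X)<.03)&(abs(Y)<.02)
        if m.sum(): print('  ',lo,m.sum(),'X',(np.percentile(X[m],[10,50,90])*1000).round(1),'Y',(np.percentile(Y[m],[5,50,95])*1000).round(1))
d=tip-mouth; print('tip rel mouth',d@x,d@y,d@a,'axis err',(ax+a)@x,(ax+a)@y)
E
python3 meas.py
```

```text
37.1 J [ 27.5  -2.7 101.9 -28.1  93.9  34.4] p [0.4382 0.15   0.3445] tilt 30.9 az -86.3 yaz -4.3 yel 4.7 w 0.0153 F [ 0.2 -0.2 -0. ]
side neck c [ 0.2 -2.5 18.6] 130
   -0.01 3 X [-1.6 10.9 11.5] Y [-1.7  2.7  5.2]
   0 19 X [-3.5 13.4 16.7] Y [-6.5 -2.6  3.7]
   0.012 20 X [-2.6 12.7 16. ] Y [-5.7 -1.9  5.6]
   0.025 31 X [-1.7 12.8 17.2] Y [-6.7 -2.2  3.6]
   0.055 24 X [0.8 4.9 9.8] Y [-3.   0.3  3.7]
   0.08 26 X [ 2.   6.5 10. ] Y [-3.4 -0.2  4.5]
   0.118 62 X [ 4.6 14.1 18.1] Y [-13.5  -2.3  11.5]
top neck c [ 0.2 -2.  18.3] 104
   0 10 X [11.4 12.6 15. ] Y [-4.1 -0.6  5.5]
   0.012 12 X [ 0.7 10.9 14.2] Y [-4.7 -1.1  4.7]
   0.025 14 X [ 9.5 12.5 16.2] Y [-4.2  0.2  5.1]
   0.055 12 X [2.7 5.9 9. ] Y [-1.3  0.5  4.1]
   0.08 12 X [3.5 6.3 7.8] Y [-1.5  1.   3.9]
   0.118 29 X [11.4 13.9 16.4] Y [-9.2 -0.5  9.7]
tip rel mouth 0.002765884913607724 -0.0013712612215639767 0.03759635503744017 axis err -0.01659797530176898 0.016717896822129985
```

Call:
move_arm(
  targets=[5,0,0,0,5,0,0,0,5,0,15,0,5,0,30,0,5,-1,40,0,5,-1,50,0,5,-1,55,0,5,-1,55,0],
)

```text
clock: 38.0
tool_pos: [0.4386, 0.1257, 0.2933]
orientation: [[0.106, 0.994, 0.03], [0.855, -0.076, -0.514], [-0.508, 0.08, -0.858]]
contact_force: [-0.0, -0.1, -0.9]
gripper_width: 0.0155
gripper_force: 41.9
```

```bash
python3 meas.py
```

```text
38.0 J [ 25.   -2.1 106.8 -28.6  88.1  34.9] p [0.4386 0.1257 0.2933] tilt 31.0 az -86.7 yaz -4.4 yel 4.6 w 0.0155 F [-0.  -0.1 -0.9]
side neck c [ 1.4 -3.  18.1] 132
   -0.03 38 X [ 8.9 17.4 22.5] Y [-18.7  -5.2  17.5]
   -0.02 41 X [ 6.5 16.7 21.1] Y [-18.5  -5.8  15.1]
   -0.01 42 X [ 5.6 16.5 23.2] Y [-17.7  -6.4  11.2]
   0 47 X [ 7.5 17.  22.6] Y [-17.5  -5.   14.3]
   0.012 39 X [ 4.5 14.  20.7] Y [-17.1  -3.8  12.7]
   0.025 33 X [-2.  12.7 15. ] Y [-5.7 -1.9  4.8]
   0.055 22 X [3.1 7.3 9.6] Y [-3.  -0.9  3. ]
   0.08 26 X [ 1.7  5.8 10.4] Y [-3.3 -0.2  4.6]
   0.118 58 X [ 4.1 14.1 17.7] Y [-14.   -2.3  12.9]
top neck c [ 0.7 -2.1 18.1] 90
   -0.03 63 X [-19.   18.3  28.4] Y [-19.5  -6.1  17.9]
   -0.02 21 X [-9.4 13.1 25.8] Y [-18.1  -7.1  14.7]
   -0.01 32 X [-13.6  15.3  21.7] Y [-18.   -2.8  15.6]
   0 34 X [-12.5  15.1  21.3] Y [-15.   -1.9  15.9]
   0.012 53 X [-14.7   5.9  17.2] Y [-15.9  -2.4  17.8]
   0.025 12 X [11.3 12.3 15. ] Y [-2.8  0.5  4.2]
   0.055 11 X [1.9 4.6 8.1] Y [-0.9  1.7  6.2]
   0.08 11 X [3.7 5.2 7.7] Y [-0.8  0.9  4.8]
   0.118 17 X [11.3 13.6 16.6] Y [-6.6 -0.4  5.8]
tip rel mouth -0.001587273038783906 -0.002693426733371864 -0.01895238847111002 axis err -0.015344549408291702 0.01347055549144401
```

Call:
move_arm(
  targets=[0,0,12,0,0,0,24,0,0,0,36,0,0,0,46,0,1,0,54,0,1,0,54,0],
)

```text
clock: 38.7
tool_pos: [0.4399, 0.0986, 0.2458]
orientation: [[0.106, 0.994, 0.029], [0.855, -0.076, -0.514], [-0.508, 0.079, -0.857]]
contact_force: [-1.1, 0.1, -1.5]
gripper_width: 0.0153
gripper_force: 41.9
```

```bash
python3 meas.py | tail -1; python3 -c "
from h import *
rep()"
```

```text
tip rel mouth -0.0018449810409941238 -0.002855078301576309 -0.07358829563901545 axis err -0.01520948639963947 0.012252151051101
38.8 J [ 22.2  -1.2 111.  -29.4  82.2  35. ] p [0.4409 0.0993 0.2474] tilt 30.9 az -86.5 yaz -4.4 yel 4.7 w 0.0155 F [ 0.  -0.3 -0.8]
```

Call:
move_arm(
  targets=[0,0,4,0,0,0,7,0,0,0,7,0],
)

```text
clock: 39.1
tool_pos: [0.4409, 0.0958, 0.2412]
orientation: [[0.107, 0.994, 0.031], [0.855, -0.076, -0.513], [-0.507, 0.081, -0.858]]
contact_force: [0.7, -0.5, -0.8]
gripper_width: 0.0156
gripper_force: 42.0
```

Call:
move_arm(
  targets=[0,0,0,0,0,0,0,0,0,0,0,0,0,0,0,0,0,0,0,0],
  fingers=50,
)

```text
clock: 39.6
tool_pos: [0.4412, 0.0959, 0.2417]
orientation: [[0.107, 0.994, 0.032], [0.855, -0.076, -0.513], [-0.507, 0.082, -0.858]]
contact_force: [0.6, 0.1, 0.2]
gripper_width: 0.0499
gripper_force: 0.0
```

Call:
move_arm(
  targets=[0,0,-15,0,0,0,-35,0,0,0,-60,0,0,0,-100,0,0,0,-140,0,0,0,-160,0,0,0,-160,0],
)

```text
clock: 40.3
tool_pos: [0.4374, 0.1801, 0.3832]
orientation: [[0.109, 0.993, 0.039], [0.857, -0.074, -0.509], [-0.503, 0.089, -0.86]]
contact_force: [-0.3, -1.0, -0.1]
gripper_width: 0.0503
gripper_force: 0.0
```

```bash
python3 - <<'E'
from plan import *
rep()
for n in('side','top'):
    P=shot(n,'end_'+n+'.png'); C=cloud(P).reshape(-1,3); e=C-mouth; t=e@a; w=np.stack([e@x,e@y],1)
    for lo,hi in((.005,.03),(.03,.05),(.05,.07),(.07,.09),(.09,.11)):
        m=(t>lo)&(t<hi)&(np.hypot(*w.T)<.045); print(n,lo,m.sum(),(np.median(w[m],0)*1000).round(1) if m.sum() else '')
    for d in models.recognise(P,'scoop')[:4]: print(np.round(d['bbox']),round(d['conf'],2))
    print(np.round([proj(P,mouth),proj(P,mouth+.08*a),proj(P,[.55,.338,.048])],0).tolist())
E
```

```text
40.3 J [ 30.4  -1.9  97.  -27.6  98.5  35.2] p [0.4374 0.1801 0.3832] tilt 30.7 az -85.7 yaz -4.3 yel 5.1 w 0.0503 F [-0.3 -1.  -0.1]
side 0.005 24 [-13.7  -2.5]
side 0.03 39 [-11.8  -4.2]
side 0.05 39 [-17.4  -4.2]
side 0.07 18 [-18.8  -4.1]
side 0.09 0 
[222. 254.  11.  51.] 0.97
[244. 230.   8.  47.] 0.62
[194. 185. 127.  58.] 0.61
[[214.0, 165.0], [208.0, 140.0], [218.0, 159.0]]
top 0.005 12 [-14.4  -1.1]
top 0.03 18 [-13.1  -1.3]
top 0.05 27 [-17.9  -2.7]
top 0.07 40 [-25.9   1.2]
top 0.09 0 
[326. 236.  10.  13.] 0.61
[[220.0, 214.0], [205.0, 212.0], [148.0, 194.0]]
```

The scoop stands in the mouth, with its grip from about 32 to 82 mm above the rim and its tip on the pebbles. The gripper is clear.

```bash
python3 -c "
from rig import r
print(r.hand_in())"
```

```text
the job is handed in; nothing more can be done
None
```

The job is handed in at about 40 s of the 62 s: the round canister is open, its cap stands upright in the tray beside the glass, and the scoop stands bowl first in the mouth; I confirmed the scoop's final position by range measurements only, as my ten pictures were used.

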